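# Pack a clog repair kit in a two-layer box

## Robot

A 6-joint arm with a two-finger parallel gripper is mounted at the origin on the work surface. World frame = base frame: x ahead of the robot, y to its left, z up, the work surface at z = 0. Lengths are in m, angles in rad, forces in N, time in s.
With the tool pointing down it reaches from about 0.3 to 0.75 m from the base axis. Payload 8.5 kg.
Tool frame: the origin (TCP) lies midway between the tips of the shut fingers; the grasp point (between the pads) lies 19 mm behind it (ctrl.pinch_z is the z of the grasp point in the tool frame, in m); z points along the fingers, y is the line along which they close (so a half turn about z gives the same grasp; the last joint's range is limited). The gripper opens to 88 mm and grips with 3 to 60 N. Pads are 18 mm wide; open, the fingers measure 123 mm over their backs; the gripper's body (75 mm by 187 mm) begins 45 mm behind the grasp point.
Start: joints at [-1.377, 0.381, 1.297, -0, 1.464, -0.215], TCP at [0.219, -0.505, 0.218] pointing down, gripper open.
Joint ranges: [-3.11, 3.11], [-0.89, 2.33], [0.22, 2.48], [-1.42, 4.56], [0.17, 2.85], [-2.88, 2.88]. Speed limits (rad/s): [2.39, 2.39, 3.14, 3.14, 3.14, 3.14].

## Interface

Orientations are given as a rotation vector (axis times angle).
In Python, from workcell import ctrl gives the robot as it stands. The module is installed in compiled form; this text tells all that it offers.
- The arm moves only by the shell command python3 -m handwheel 'ROWS'. ROWS is JSON, a list of rows, each a list of 3 entries, a list of its own where there are three numbers: the shift along the tool's x, y, z in m, then the turn about the tool's z in degrees, then the opening, from 0 (shut) to 1 (fully open). A call has 1 to 12 rows; each row shifts and turns the commanded pose from where the row before left it, along the tool's axes as they then stand; what a row does not reach is not made up. A row lasts 1/8 s, in which the tool goes at most 62.5 mm and 10.7 degrees, less where a joint would pass 70% of its speed; a pose out of reach is approached as far as the arm can. A call with a gripper value outside its range is refused whole. The fingers move at their own pace and stop on an object; the grip force is fixed at half the most. Time passes only in rows, so rows that do not move let the fingers close. It gives the time, the measured TCP pose, the force, the opening and the grip force at its end, in the units of the state.
- ctrl.observe(): the state, without advancing time (a new reading comes with each control period).
- ctrl.get_image(name): name is "scene" or "top" or "wrist"; returns a dict with "image" (400x640x3 uint8, blue, green, red), "intrinsics" (3x3 intrinsics, pixels), "distortion" ([k1, k2, p1, p2, k3] as OpenCV has them; the pictures are not rectified), "rvec" (rotation vector, rad) and "tvec" (3), from world to camera coordinates, as OpenCV has them; the wrist camera has in their place "mount" (4x4, takes a point from camera to tool coordinates, whose origin is the TCP and whose axes are the flange's). Camera axes: x right, y down, z forward; pixel columns grow to the right and rows downward; lengths in m; the calibration is good to about 2 mm. A picture is of the moment at which its call begins: read the wrist's pose just before it. There is no depth.
- ctrl.hand_in(): hands the job in; it is judged then, once.
The state is a dict: "t": time; "q": joint angles; "qvel": joint speeds; "joint_torque": joint torques, N m; "eef_pos": TCP position; "tool_rot": TCP orientation; "wrist_force": force on the tool from outside, world axes, zero at the start; "ft_torque": the same for the moment, N m; "width": opening from 0.0 (shut) to 1.0 (fully open); "grasp_force": force on a finger pad.
Only numpy, scipy, OpenCV 4.12 (cv2) and the standard library are available. Lean on these libraries where they do the work, as an engineer would, in place of code of your own. Each camera call takes 0.05 s, during which the arm holds its last target. There are 200 camera calls.

## Task

Pack the clog repair kit: with the scraper block, not the fingers, sweep all wood chips off the divider into the chip tray while the divider lies on its stand, set the scraper back upright on its mat, and put every calk iron into a narrow pocket and every heel block into a wide pocket of the box, resting upright on the floor. Only when the chips are swept and all these bottom parts are in, fit the divider level on the box's corner posts with its web up, and after that stand every tin and the bracket that is there upright on the divider's plate. Leave the other things on the bench alone.

Things in the scene. Friction and masses are not known exactly. Their poses are not given: they have to be found in the camera images.
- box: Open wooden kit box, fixed, 192 (its x) x 130 (its y) x 62 mm high, walls 6 (all sizes in mm). Origin: centre of its underside. Inside 180 x 118; floor at z 6; on it a 10 thick insert (top z 16) with two narrow pockets at x -36 and two wide ones at x +36 (see the points); in each corner a 10 x 10 post, top at z 36, carries the divider. Rim at z 62.
- slot_a (a point): centre, on the box floor, of one narrow pocket (22 along the box's x, 50 along its y, 10 mm deep), for a calk iron
- slot_b (a point): the same of the other narrow pocket, on the box's +y side
- pocket_a (a point): centre, on the box floor, of one wide pocket (34 along the box's x, 46 along its y, 10 mm deep), for a heel block
- pocket_b (a point): the same of the other wide pocket, on the box's +y side
- stand: Fixed wooden stand, 190 (its x) x 128 mm; origin: centre of its underside. Its trough (178 x 116, floor at z 30) holds the divider; side walls and -x wall rise to z 41; the +x end (away from the robot) has only a stop up to z 33, lower than the divider's top. There a steel chip tray adjoins, x 95 to 167, 116 wide inside, floor z 3, rim z 28.
- divider: Loose plywood plate 174 (its x) x 112 (its y) x 5 mm with an upright web 8 thick along its whole x length at y 0, top 41 above the underside: the grip. Two lanes 52 wide, centres at y +30 and -30. Origin: centre of the underside. Starts in the stand's trough, axes as the stand's, plate top at z 35. 160 g. Fits the box with 3 play all round, x along the box's x, either way round.
- chip_1: wood chip, 22 (its x) x 14 x 7 mm high, curled ends, 10 g, lying on a lane of the divider; may be absent. Origin: centre of its underside
- chip_2: wood chip, 22 (its x) x 14 x 7 mm high, curled ends, 10 g, lying on a lane of the divider; may be absent. Origin: centre of its underside
- chip_3: wood chip, 22 (its x) x 14 x 7 mm high, curled ends, 10 g, lying on a lane of the divider; may be absent. Origin: centre of its underside
- scraper: scraper block standing upright on its mat: dark wood with a rubber foot, 22 thick (its x) x 44 wide (its y) x 56 mm high, 70 g. Origin: centre of the underside. Grip it across the thickness, near the top.
- mat: grey mat 56 (x) x 70 (y) x 3 mm thick, fixed to the bench, the scraper's place. Origin: centre of its underside
- iron_1: steel calk iron: bar 14 (its x) x 42 (its y) x 24 mm high, 100 g; may be absent. Origin: centre of its underside
- iron_2: steel calk iron: bar 14 (its x) x 42 (its y) x 24 mm high, 100 g; may be absent. Origin: centre of its underside
- heel_1: black rubber heel block, 26 (its x) x 38 (its y) x 22 mm high, its +y end half-round, 40 g; may be absent. Origin: centre of its underside
- heel_2: black rubber heel block, 26 (its x) x 38 (its y) x 22 mm high, its +y end half-round, 40 g; may be absent. Origin: centre of its underside
- tin_1: round metal wax tin, diameter 35 mm, 30 mm high, 70 g; may be absent. Origin: centre of its underside
- tin_2: round metal wax tin, diameter 35 mm, 30 mm high, 70 g; may be absent. Origin: centre of its underside
- bracket: steel angle bracket: foot 36 (its x) x 34 (its y) x 6 mm, with an upright plate 8 thick (x from -18 to -10), 34 wide, top 30 above the underside, 100 g; may be absent. Origin: centre of the foot's underside. Grip the upright plate.
- glue_jar: bystander: glue jar, diameter 40 mm, 50 mm high, among the parts; leave it. Origin: centre of its underside
- clog_l: bystander: wooden clog 250 mm long beside the work. Origin: centre of its underside
- spool: bystander: brass roller, diameter 44 mm, 30 mm high, beyond the work. Origin: centre of its underside
Mind the look-alikes: they are no part of the job. What is shaped like the iron_1 but green or orange is not meant. What is shaped like the heel_1 but red is not meant.

How it is judged:
By the outcome, as a careful person would: the job done as asked, in the order asked, and still so for the second after the job is handed in, with the robot touching nothing.
Of iron_1, iron_2, heel_1, heel_2 only 2 to 4 are there at a start; the rules pass over those that are not, and their reading is None.
Of tin_1, tin_2, bracket only 2 to 3 are there at a start; the rules pass over those that are not, and their reading is None.
Of chip_1, chip_2, chip_3 only 2 to 3 are there at a start; the rules pass over those that are not, and their reading is None.
At some moment in a run one of tin_1, tin_2, bracket may be knocked a few centimetres aside while the robot is not near it.
Once in a run the grip may slacken for a moment while it holds something.
It also fails if it takes over 210 s, if anything falls off the work surface, if the arm or the gripper's body presses on something with over 40 N, if the wrist force passes 120 N, or if a joint passes its speed limit or range.

## Working session

There is one attempt and no reset: what is moved stays moved. The work goes in short steps, Python scripts to look and compute and a shell command to move; the robot and the scene stay as the last step left them, time stands still between calls to the robot, and variables do not carry over. Pictures are saved under pics/ and viewed, at most 14 in all, crops included, and the job is handed in when it is done.

```bash
mkdir -p pics; python3 - <<'E'
from workcell import ctrl
import cv2,numpy as np
s=ctrl.observe();print(s, ctrl.pinch_z)
for n in("scene","top","wrist"):
    d=ctrl.get_image(n);cv2.imwrite(f"pics/{n}0.png",d["image"])
    print(n,{k:np.round(np.array(v),4).tolist() for k,v in d.items() if k!="image"})
E
```

```text
{'t': 0.0, 'q': array([-1.37725428e+00,  3.81149103e-01,  1.29825931e+00, -7.13953090e-06,
        1.46358403e+00, -2.15278840e-01]), 'qvel': array([-3.43518818e-04,  1.25563880e-03,  9.36737145e-04, -7.46937206e-04,
        9.98021868e-05,  8.32867396e-05]), 'joint_torque': array([ 1.41967462e-04, -4.37924552e+01, -2.24553019e+01,  7.13346899e-02,
        3.53180431e-02, -1.12055889e-04]), 'eef_pos': array([ 0.21858553, -0.50435831,  0.21756346]), 'tool_rot': array([-3.07481640e+00, -6.37428659e-01, -1.27423595e-05]), 'wrist_force': array([-0.48423036,  0.55264058,  0.6292709 ]), 'ft_torque': array([-0.06447096, -0.00195931, -0.00770684]), 'grasp_force': 0.0, 'width': 1.0028312753335396} -0.0187
scene {'intrinsics': [[496.4315, 0.0, 323.7364], [0.0, 496.4315, 208.4014], [0.0, 0.0, 1.0]], 'distortion': [-0.0541, 0.0, 0.0, 0.0, 0.0], 'rvec': [0.7688, 2.6724, -0.9462], 'tvec': [0.3912, -0.2488, 1.7297]}
top {'intrinsics': [[425.8131, 0.0, 316.5848], [0.0, 425.8131, 199.6758], [0.0, 0.0, 1.0]], 'distortion': [-0.0182, 0.0, 0.0, 0.0, 0.0], 'rvec': [2.0973, -2.1406, 0.2093], 'tvec': [0.1166, 0.5703, 1.0049]}
wrist {'intrinsics': [[276.3977, 0.0, 322.362], [0.0, 276.3977, 205.0438], [0.0, 0.0, 1.0]], 'distortion': [-0.0258, 0.0, 0.0, 0.0, 0.0], 'mount': [[-0.0005, -0.9509, -0.3096, 0.0814], [1.0, -0.0006, 0.0002, 0.0001], [-0.0003, -0.3096, 0.9509, -0.1666], [0.0, 0.0, 0.0, 1.0]]}
```

View pics/top0.png

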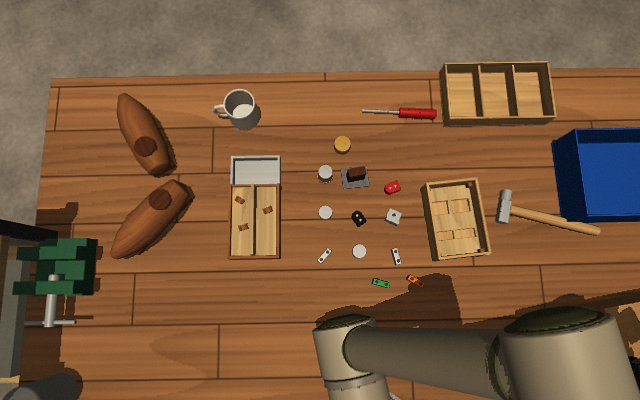

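View pics/scene0.png

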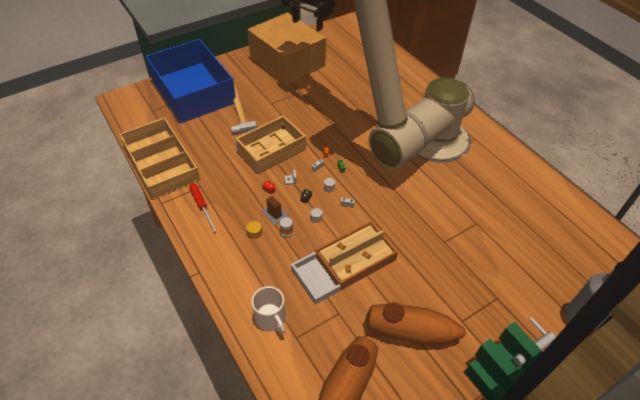

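```bash
cat > h.py <<'E'
from workcell import ctrl
import cv2,numpy as np
from scipy.spatial.transform import Rotation as R
def cam(n):
    s=ctrl.observe(); d=ctrl.get_image(n)
    if n=="wrist":
        T=np.eye(4);T[:3,:3]=R.from_rotvec(s["tool_rot"]).as_matrix();T[:3,3]=s["eef_pos"]
        M=T@np.array(d["mount"])
    else:
        A=np.eye(4);A[:3,:3]=cv2.Rodrigues(np.array(d["rvec"],float))[0];A[:3,3]=d["tvec"];M=np.linalg.inv(A)
    return d["image"],np.array(d["intrinsics"]),np.array(d["distortion"]),M
def w(c,uv,z):
    "pixels -> world points on plane z (z scalar or per point)"
    p=cv2.undistortPoints(np.array(uv,float).reshape(-1,1,2),c[1],c[2]).reshape(-1,2)
    r=np.c_[p,np.ones(len(p))]@c[3][:3,:3].T;o=c[3][:3,3]
    return o+r*((np.array(z)-o[2])/r[:,2])[:,None]
def px(c,P):
    "world points -> pixels"
    A=np.linalg.inv(c[3]);return cv2.projectPoints(np.array(P,float).reshape(-1,3),cv2.Rodrigues(A[:3,:3])[0],A[:3,3],c[1],c[2])[0].reshape(-1,2)
def yaw():
    m=R.from_rotvec(ctrl.observe()["tool_rot"]).as_matrix();return np.degrees(np.arctan2(m[1,0],m[0,0]))
def go(x,y,z,a=None,c=None):
    "shift in mm in tool axes (after turn), turn deg to bring tool x to world angle a (mod 180)"
    m=R.from_rotvec(ctrl.observe()["tool_rot"]).as_matrix();p=ctrl.observe()["eef_pos"]
    t=0 if a is None else (yaw()-a+90)%180-90
    b=np.radians(yaw()-t);d=np.array([x,y,z])-p
    print("turn %.1f then shift mm %.1f %.1f %.1f"%(t,1e3*(d[0]*np.cos(b)+d[1]*np.sin(b)),1e3*(d[0]*np.sin(b)-d[1]*np.cos(b)),-1e3*d[2]))
def st():
    s=ctrl.observe();print("t%.2f"%s["t"],np.round(s["eef_pos"],4),"yaw%.1f"%yaw(),"w%.3f F%s g%.1f"%(s["width"],np.round(s["wrist_force"],1),s["grasp_force"]),"q",np.round(s["q"],2))
def blobs(c,lo,hi,roi,amin,z):
    "HSV mask blobs in roi (x0,y0,x1,y1): centre, rect on plane z"
    h=cv2.cvtColor(c[0],cv2.COLOR_BGR2HSV);m=cv2.inRange(h,np.array(lo),np.array(hi))
    k=np.zeros_like(m);k[roi[1]:roi[3],roi[0]:roi[2]]=255;m&=k
    out=[]
    for q in cv2.findContours(m,cv2.RETR_EXTERNAL,cv2.CHAIN_APPROX_NONE)[0]:
        if cv2.contourArea(q)<amin: continue
        P=w(c,q.reshape(-1,2),z)[:,:2]*1e3
        r=cv2.minAreaRect(P.astype(np.float32));out.append((q.reshape(-1,2).mean(0),r))
        print("px",np.round(q.reshape(-1,2).mean(0)),"c",np.round(r[0],1),"size",np.round(r[1],1),"ang %.1f"%r[2])
    return out
E
python3 - <<'E'
from h import *
c=cam("top");st()
cv2.imwrite("pics/c1.png",cv2.resize(c[0][130:300,220:500],None,fx=2.85,fy=2.85,interpolation=cv2.INTER_CUBIC))
for n,uv,z in [("standc",[231,184],.041),("standc",[280,184],.041),("standc",[280,258],.041),("standc",[231,258],.041),("box",[423,184],.062),("box",[479,178],.062),("box",[490,253],.062),("box",[437,260],.062),("ironL",[324,256],.024),("ironR",[397,256],.024),("heel",[359,218],.022),("bracket",[393,216],.006),("tinA",[325,212],.03),("tinB",[359,252],.03),("jar",[325,173],.05),("scr",[356,174],.056),("green",[381,283],.024),("orange",[414,281],.024),("red",[392,188],.022),("spool",[342,145],.03)]:
    print(n,np.round(w(c,[uv],z)[0]*1e3))
E
```

```text
t0.20 [ 0.2186 -0.5045  0.2178] yaw23.4 w1.000 F[-0.4 -0.1  0.4] g0.0 q [-1.38  0.38  1.3   0.    1.46 -0.22]
standc [621. 322.  41.]
standc [618. 197.  41.]
standc [431. 198.  41.]
standc [433. 319.  41.]
box [ 606. -162.   62.]
box [ 618. -304.   62.]
box [ 431. -313.   62.]
box [ 417. -183.   62.]
ironL [435.  89.  24.]
ironR [431. -94.  24.]
heel [529.  -2.  22.]
bracket [535. -92.   6.]
tinA [545.  84.  30.]
tinB [442.   2.  30.]
jar [642.  82.  50.]
scr [636.   4.  56.]
green [365. -50.  24.]
orange [ 369. -132.   24.]
red [606. -91.  22.]
spool [722.  35.  30.]
```

View pics/c1.png

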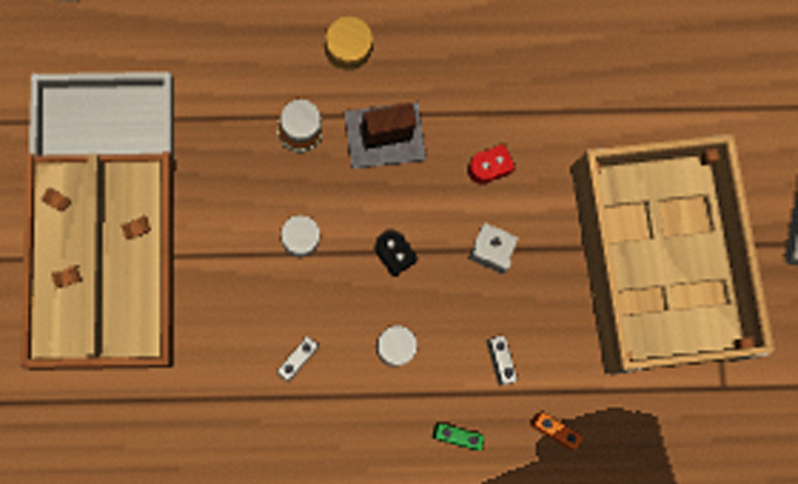

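Candidates (top-view pixels): the white irons are at (324,256) and (397,256); green (381,283) and orange (414,281) are decoys. The heel is the black block at (359,218), and red (392,188) is a decoy. The tins are the white discs at (325,212) and (359,252); (325,173) is the taller glue jar and (342,145) the brass spool. The bracket is at (393,216), the scraper on its mat at (356,174), and the chips at (240,200), (267,210) and (243,227). The crop confirms these choices. Narrow pockets face the robot.

```bash
python3 -m handwheel '[[[0,0,0],7.8,1],[[0,0,0],7.8,1],[[0,0,0],7.8,1]]'
python3 -m handwheel '[[[0.024,-0.05,0],0,1],[[0.024,-0.05,0],0,1],[[0.024,-0.05,0],0,1],[[0.024,-0.05,0],0,1],[[0.024,-0.05,0],0,1],[[0.024,-0.05,0],0,1],[[0.024,-0.05,0],0,1],[[0.024,-0.05,0],0,1],[[0.024,-0.05,0],0,1],[[0.024,-0.05,0],0,1],[[0,0,0],0,1],[[0,0,0],0,1]]'
python3 - <<'E'
from h import *
st();c=cam("wrist");cv2.imwrite("pics/w1.png",c[0])
np.savez("w1.npz",im=c[0],K=c[1],D=c[2],M=c[3]);c=cam("top");np.savez("t1.npz",im=c[0],K=c[1],D=c[2],M=c[3])
E
```

```text
t: 0.57
eef_pos: [0.2186, -0.5046, 0.218]
tool_rot: [-3.141, 0.006, 0.0]
wrist_force: [-0.3, -0.2, -0.6]
width: 0.998
grasp_force: 0.0
t: 2.08
eef_pos: [0.4582, -0.0049, 0.218]
tool_rot: [3.141, 0.001, -0.001]
wrist_force: [-1.3, -0.0, 1.2]
width: 1.001
grasp_force: 0.0
t2.08 [ 0.4582 -0.0049  0.218 ] yaw0.0 w1.001 F[-1.3 -0.   1.2] g0.0 q [-0.27  0.22  1.54 -0.    1.39  1.3 ]
```

View pics/w1.png

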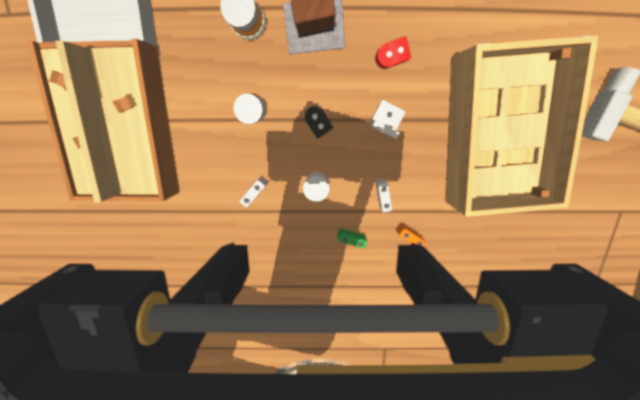

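```bash
python3 - <<'E'
from h import *
def L(f):
    d=np.load(f);return d["im"],d["K"],d["D"],d["M"]
a=L("w1.npz");t=L("t1.npz")
cv2.imwrite("pics/c2.png",np.vstack([cv2.resize(a[0][90:220,230:430],None,fx=3.0,fy=3.0,interpolation=cv2.INTER_CUBIC)[:, :600],cv2.resize(a[0][0:60,210:410],None,fx=3,fy=3,interpolation=cv2.INTER_CUBIC)]))
print("white");blobs(a,(0,0,120),(179,45,255),(225,85,420,215),40,.027)
print("black");blobs(a,(0,0,0),(179,255,45),(300,90,340,145),40,.022)
print("white top");blobs(t,(0,0,110),(179,45,255),(300,150,420,270),20,.027)
print("scr");blobs(t,(0,0,0),(20,255,80),(335,160,375,192),20,.056)
print("mat");blobs(t,(0,0,60),(179,40,150),(335,160,375,192),20,.003)
# stand features from wrist pic
for n,uv,z in [("web far",[75,42],.071),("webnear",[99,197],.071)]: print(n,w(a,[uv],z)[0]*1e3)
E
```

```text
white
px [384. 197.] c [435.2 -87.9] size [42.3 14. ] ang 12.6
px [252. 193.] c [440.4  89.7] size [12.4 42.5] ang 48.0
px [316. 187.] c [448.7   3.9] size [37.  32.2] ang 0.0
px [388. 119.] c [535.  -87.1] size [38.2 33.3] ang 64.9
px [248. 108.] c [548.   86.2] size [35.9 32.6] ang 89.8
black
px [317. 121.] c [533.4   1.9] size [33.2 22. ] ang 33.0
white top
px [397. 257.] c [429.6 -91.8] size [35.3 12.1] ang 13.0
px [362. 252.] c [440.4  -7. ] size [12.7 24.4] ang 73.7
px [324. 255.] c [435.6  89.7] size [12.4 39.2] ang 48.0
px [325. 212.] c [545.9  84. ] size [30.6 31. ] ang 88.8
px [325. 171.] c [652.4  81.4] size [31.2 34.9] ang 88.8
scr
px [355. 174.] c [635.7   4.8] size [35.6 50.5] ang 4.7
mat
px [349. 180.] c [640.8  11.9] size [53.3 49.5] ang 6.1
web far [613.61219337 249.61677349  71.        ]
webnear [447.54268973 263.96101737  71.        ]
```

View pics/c2.png

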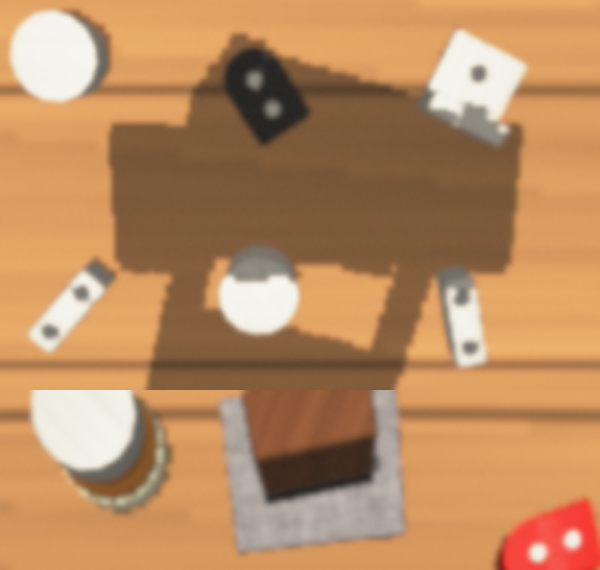

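The bracket's upright plate is its edge facing the robot, at w1 (385,131), and the foot points away. The scraper's top is at w1 (312,15), tall jar at (240,12). I'll take close looks at the scraper and the stand.

```bash
python3 -m handwheel '[[[0.04,0,0],0,1],[[0.04,0,0],0,1],[[0.04,0,0],0,1],[[0.02,0,0],0,1],[[0,0,0],0,1]]'
python3 - <<'E'
from h import *
st();c=cam("wrist");np.savez("w2.npz",im=c[0],K=c[1],D=c[2],M=c[3]);cv2.imwrite("pics/w2.png",c[0])
E
python3 -m handwheel '[[[-0.03,-0.05,0],0,1],[[-0.03,-0.05,0],0,1],[[-0.03,-0.05,0],0,1],[[0,-0.05,0],0,1],[[0,-0.05,0],0,1],[[0,0,0],0,1]]'
python3 - <<'E'
from h import *
st();c=cam("wrist");np.savez("w3.npz",im=c[0],K=c[1],D=c[2],M=c[3])
a=cv2.imread("pics/w2.png");cv2.imwrite("pics/w23.png",np.hstack([cv2.resize(a[60:260,220:420],(400,400)),cv2.resize(c[0][20:260,160:400],(400,400))]))
E
```

```text
t: 2.8
eef_pos: [0.5987, -0.006, 0.2175]
tool_rot: [-3.142, 0.002, 0.001]
wrist_force: [-0.8, -0.1, -0.7]
width: 1.0
grasp_force: 0.0
t2.80 [ 0.5987 -0.006   0.2175] yaw-0.1 w1.000 F[-0.8 -0.1 -0.7] g0.0 q [-0.21  0.47  1.15 -0.    1.52  1.36]
t: 3.6
eef_pos: [0.507, 0.2472, 0.2184]
tool_rot: [-3.141, -0.006, -0.0]
wrist_force: [-0.4, -0.9, 0.8]
width: 1.002
grasp_force: 0.0
t3.60 [0.507  0.2472 0.2184] yaw0.2 w1.002 F[-0.4 -0.9  0.8] g0.0 q [0.24 0.41 1.26 0.   1.48 1.81]
```

View pics/w23.png

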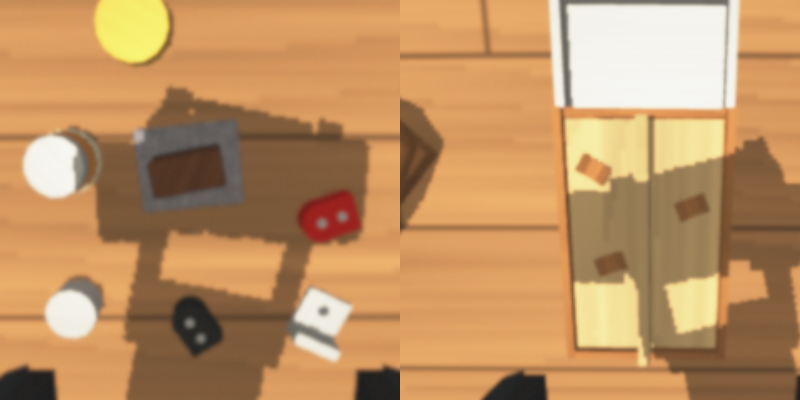

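```bash
python3 - <<'E'
from h import *
def L(f):
    d=np.load(f);return d["im"],d["K"],d["D"],d["M"]
a=L("w2.npz");b=L("w3.npz")
f=lambda p,z:print(np.round(w(b,np.array([[p[0]-400,p[1]]])*0.6+[160,20],z)[0]*1e3,1))
print("web");f((643,115),.071);f((643,364),.071)
print("wallout nl,nr,fl,fr");f((570,357),.041);f((722,355),.041);f((558,110),.041);f((734,108),.041)
print("chips");f((594,169),.042);f((611,264),.042);f((692,207),.042)
print("tray far in");f((566,3),.028);f((726,3),.028)
h=cv2.cvtColor(a[0],cv2.COLOR_BGR2HSV);print(h[145,315],h[145,295],h[160,300],h[150,330])
print("scr");blobs(a,(0,80,20),(20,255,90),(290,128,335,160),60,.056)
print("corner scr");
for p in [(147,161),(220,145),(226,187),(155,198)]: print(np.round(w(a,np.array([p])/2+[220,60],.056)[0]*1e3,1))
print("mat");
for p in [(135,131),(237,120),(243,202),(146,212)]: print(np.round(w(a,np.array([p])/2+[220,60],.003)[0]*1e3,1))
E
```

```text
web
[614.9 265.3  71. ]
[442.5 267.9  71. ]
wallout nl,nr,fl,fr
[434.5 329.2  41. ]
[436.8 205.5  41. ]
[620.7 325.8  41. ]
[622.2 204.   41. ]
chips
[581.4 302.5  42. ]
[512.1 292.8  42. ]
[554.8 232.   42. ]
tray far in
[689.6 318.9  28. ]
[689.8 210.5  28. ]
[ 10 138  85] [ 11 124  82] [ 13  23 100] [ 12 141  78]
scr
px [313. 146.] c [646.3   5.4] size [23.1 42.7] ang 10.6
corner scr
[652.1  27.7  56. ]
[661.1 -14.6  56. ]
[637.  -18.3  56. ]
[630.6  23.7  56. ]
mat
[667.2  40.5   3. ]
[674.  -27.2   3. ]
[619.7 -32.1   3. ]
[612.9  35.    3. ]
```

The stand is at about (529,266), yaw near -1°. The scraper is at (646,5), yaw about 11°, and the mat at (643,4), yaw 6°. Gripping the scraper next.

```bash
python3 -m handwheel '[[[0.028,0.0485,0],0,0.6],[[0.028,0.0485,0],0,0.55],[[0.028,0.0485,0],0,0.55],[[0.028,0.0485,0],0,0.55],[[0.027,0.048,0],0,0.55],[[0,0,0],-10,0.55],[[0,0,0],-10,0.55],[[0,0,0],-10,0.55],[[0,0,0],-10,0.55],[[0,0,0],-10,0.55],[[0,0,0],-10,0.55],[[0,0,0],-10,0.55]]'
python3 -m handwheel '[[[0,0,0.02],-10,0.55],[[0,0,0.02],-10,0.55],[[0,0,0.02],-10.5,0.55],[[0,0,0.02],0,0.55],[[0,0,0],0,0.55]]'
python3 - <<'E'
from h import *
st();go(.646,.005,.028,101)
E
```

```text
t: 5.15
eef_pos: [0.6465, 0.0015, 0.2185]
tool_rot: [2.57, 1.807, -0.001]
wrist_force: [0.6, -0.3, -0.2]
width: 0.553
grasp_force: 0.0
t: 5.78
eef_pos: [0.6461, 0.0019, 0.1373]
tool_rot: [-2.009, -2.412, 0.003]
wrist_force: [0.2, 0.0, 0.8]
width: 0.55
grasp_force: 0.0
t5.78 [0.6461 0.0019 0.1373] yaw100.4 w0.550 F[0.2 0.  0.8] g0.0 q [-0.18  0.61  1.13 -0.    1.4  -0.36]
turn -0.6 then shift mm 3.0 0.5 109.3
```

```bash
python3 -m handwheel '[[[0.003,0,0.035],-0.6,0.55],[[0,0,0.035],0,0.55],[[0,0,0.025],0,0.55],[[0,0,0.014],0,0.55],[[0,0,0],0,0],[[0,0,0],0,0],[[0,0,0],0,0],[[0,0,0],0,0]]'
python3 -m handwheel '[[[0,0,-0.04],0,0],[[0,0,-0.04],0,0],[[0,0,-0.04],0,0],[[0,0,0],0,0]]'
python3 - <<'E'
from h import *
st();c=cam("wrist");cv2.imwrite("pics/w4.png",c[0]);go(.490,.2965,.15,90);go(.490,.2965,.10,90)
E
```

```text
t: 6.78
eef_pos: [0.6474, 0.0063, 0.0302]
tool_rot: [1.995, 2.425, 0.001]
wrist_force: [-0.5, -0.7, 5.5]
width: 0.242
grasp_force: 29.9
t: 7.28
eef_pos: [0.6481, 0.0064, 0.1524]
tool_rot: [1.992, 2.422, 0.005]
wrist_force: [-0.6, -0.1, -1.7]
width: 0.246
grasp_force: 29.8
t7.28 [0.6481 0.0064 0.1524] yaw101.1 w0.246 F[-0.6 -0.1 -1.7] g29.8 q [-0.17  0.6   1.11  0.    1.43 -0.37]
turn 11.1 then shift mm 290.0 -157.1 -0.1
turn 11.1 then shift mm 290.0 -157.1 49.9
```

```bash
python3 -m handwheel '[[[0,0,0],6,0],[[0,0,0],6.1,0],[[0.048,-0.0297,0],0,0],[[0.048,-0.0297,0],0,0],[[0.048,-0.0297,0],0,0],[[0.048,-0.0297,0],0,0],[[0.048,-0.0297,0],0,0],[[0.048,-0.0297,0],0,0],[[0,0,0.02],0,0],[[0,0,0.03],0,0],[[0,0,0],0,0]]'
python3 - <<'E'
from h import *
st();go(.475,.2974,.063,89);c=cam("wrist");cv2.imwrite("pics/w5.png",c[0])
E
```

```text
t: 8.7
eef_pos: [0.4718, 0.2969, 0.0963]
tool_rot: [-2.238, -2.201, 0.01]
wrist_force: [0.5, -0.3, -0.7]
width: 0.244
grasp_force: 29.8
t8.70 [0.4718 0.2969 0.0963] yaw89.0 w0.244 F[ 0.5 -0.3 -0.7] g29.8 q [0.35 0.51 1.46 0.   1.18 0.37]
turn 0.0 then shift mm 0.6 3.2 33.3
```

View pics/w5.png

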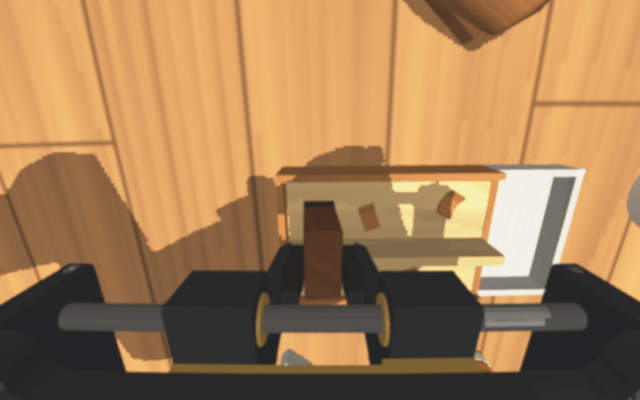

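The scraper hangs at (322,250) over the +y lane, with chips at (370,217) and (450,205) ahead of it. Lowering until it nearly touches.

```bash
python3 -m handwheel '[[[0,0.003,0.015],0,0],[[0,0,0.012],0,0],[[0,0,0.005],0,0],[[0,0,0],0,0]]'
python3 -m handwheel '[[[0,0,0.001],0,0],[[0,0,0],0,0]]'
```

```text
t: 9.25
eef_pos: [0.4765, 0.2973, 0.0669]
tool_rot: [-2.24, -2.202, 0.001]
wrist_force: [-0.5, 0.3, -0.3]
width: 0.247
grasp_force: 29.8
t: 9.5
eef_pos: [0.4767, 0.2975, 0.0664]
tool_rot: [2.24, 2.202, 0.001]
wrist_force: [-0.3, -0.5, -1.4]
width: 0.244
grasp_force: 29.8
```

```bash
python3 -m handwheel '[[[0,0,0.002],0,0],[[0,0,0],0,0]]'
python3 -m handwheel '[[[0,0,0.001],0,0],[[0,0,0],0,0]]';python3 -m handwheel '[[[0,0,0.001],0,0],[[0,0,0],0,0]]'
```

```text
t: 9.75
eef_pos: [0.4765, 0.2974, 0.0641]
tool_rot: [-2.24, -2.202, 0.0]
wrist_force: [0.5, -0.4, -0.7]
width: 0.246
grasp_force: 29.8
t: 10.0
eef_pos: [0.4766, 0.2974, 0.0631]
tool_rot: [-2.24, -2.202, 0.0]
wrist_force: [-0.2, -0.9, 0.6]
width: 0.248
grasp_force: 29.8
t: 10.25
eef_pos: [0.4767, 0.2975, 0.0623]
tool_rot: [2.24, 2.202, 0.0]
wrist_force: [-0.5, 0.2, 1.7]
width: 0.245
grasp_force: 29.8
```

```bash
python3 -m handwheel '[[[0,0.014,-0.0005],0,0],[[0,0.014,0],0,0],[[0,0.014,0],0,0],[[0,0.014,0],0,0],[[0,0.014,0],0,0],[[0,0.014,0],0,0],[[0,0.014,0],0,0],[[0,0.014,0],0,0],[[0,0.014,0],0,0],[[0,0.014,0],0,0],[[0,0.014,0],0,0],[[0,0.014,0],0,0]]'
python3 -m handwheel '[[[0,0.01,0],0,0],[[0,0,0],0,0],[[0,0,-0.03],0,0],[[0,0,-0.05],0,0],[[-0.05,0,0],0,0],[[-0.02,0,0],0,0],[[0,0,0],0,0]]'
python3 - <<'E'
from h import *
st();c=cam("wrist");cv2.imwrite("pics/w6.png",c[0]);c=cam("top");cv2.imwrite("pics/t6.png",cv2.resize(c[0][130:280,210:330],None,fx=4,fy=4,interpolation=cv2.INTER_CUBIC))
E
```

```text
t: 11.75
eef_pos: [0.6456, 0.2943, 0.0624]
tool_rot: [-2.24, -2.202, 0.0]
wrist_force: [-0.5, 1.1, -1.2]
width: 0.248
grasp_force: 29.8
t: 12.62
eef_pos: [0.6532, 0.2235, 0.1424]
tool_rot: [-2.242, -2.2, 0.001]
wrist_force: [-0.3, 0.3, -1.9]
width: 0.245
grasp_force: 29.8
t12.62 [0.6532 0.2235 0.1424] yaw88.9 w0.245 F[-0.3  0.3 -1.9] g29.8 q [0.16 0.69 0.97 0.   1.49 0.18]
```

View pics/w6.png

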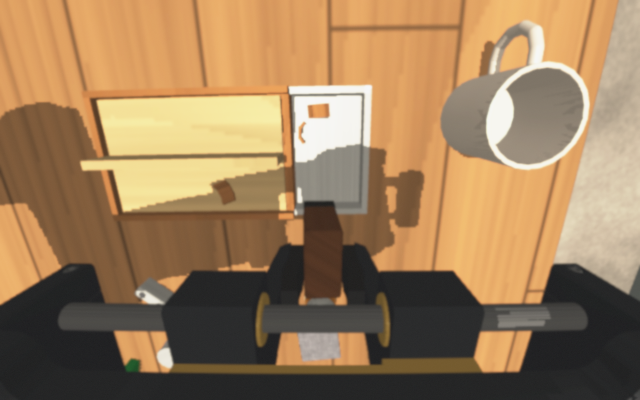

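Both +y lane chips are in the tray, at (318,110) and (303,132). One chip remains at (223,190) in the -y lane.

```bash
python3 -m handwheel '[[[0.0036,-0.051,0],0,0],[[0.0036,-0.051,0],0,0],[[0.0036,-0.051,0],0,0],[[0,0,0.03],0,0],[[0,0,0.03],0,0],[[0,0,0.015],0,0],[[0,0,0],0,0],[[0,0,0],0,0]]'
python3 - <<'E'
from h import *
st();go(.5,.237,.0627,89)
E
```

```text
t: 13.72
eef_pos: [0.5012, 0.2382, 0.0685]
tool_rot: [2.239, 2.202, 0.002]
wrist_force: [0.0, 0.8, -0.1]
width: 0.246
grasp_force: 29.8
t13.72 [0.5012 0.2382 0.0685] yaw89.0 w0.246 F[ 0.   0.8 -0.1] g29.8 q [0.23 0.54 1.5  0.   1.1  0.25]
turn 0.0 then shift mm -1.2 -1.2 5.8
```

```bash
python3 -m handwheel '[[[-0.001,0,0.005],0,0],[[0,0,0],0,0],[[0,0,0.0008],0,0],[[0,0,0],0,0]]'
python3 -m handwheel '[[[0,0.014,0],0,0],[[0,0.014,0],0,0],[[0,0.014,0],0,0],[[0,0.014,0],0,0],[[0,0.014,0],0,0],[[0,0.014,0],0,0],[[0,0.014,0],0,0],[[0,0.014,0],0,0],[[0,0.014,0],0,0],[[0,0.014,0],0,0],[[0,0.014,0],0,0],[[0,0,0],0,0]]'
python3 -m handwheel '[[[0,0,-0.03],0,0],[[0,0,-0.05],0,0],[[-0.05,0,0],0,0],[[-0.05,0,0],0,0],[[-0.05,0,0],0,0],[[0,0,0],0,0]]'
python3 - <<'E'
from h import *
st();c=cam("wrist");cv2.imwrite("pics/w7.png",c[0]);go(.6435,.004,.034,96)
E
```

```text
t: 14.22
eef_pos: [0.5007, 0.2368, 0.0623]
tool_rot: [2.24, 2.202, 0.001]
wrist_force: [-0.1, -0.6, 4.4]
width: 0.246
grasp_force: 29.9
t: 15.72
eef_pos: [0.6553, 0.2338, 0.0611]
tool_rot: [2.241, 2.202, -0.0]
wrist_force: [0.2, 0.4, 0.2]
width: 0.245
grasp_force: 29.8
t: 16.48
eef_pos: [0.6518, 0.081, 0.1418]
tool_rot: [2.245, 2.198, -0.001]
wrist_force: [-0.2, 0.9, -0.4]
width: 0.246
grasp_force: 29.8
t16.48 [0.6518 0.081  0.1418] yaw88.8 w0.246 F[-0.2  0.9 -0.4] g29.8 q [-0.06  0.63  1.09 -0.    1.42 -0.03]
turn -7.1 then shift mm -77.7 -16.5 107.8
```

View pics/w7.png

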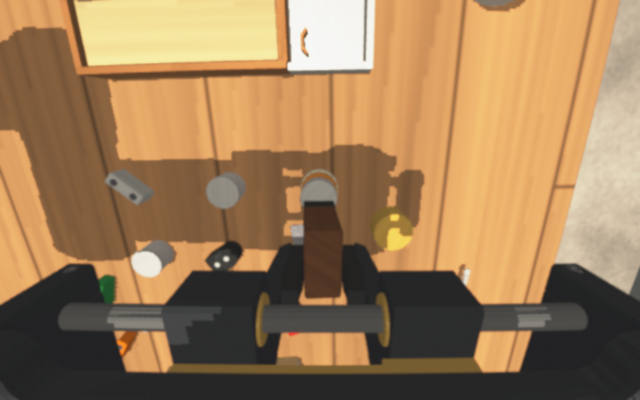

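The -y lane is clear, with its chip at (303,40) in the tray. Putting the scraper back on its mat.

```bash
python3 -m handwheel '[[[0,0,0],-7,0],[[-0.039,-0.008,0],0,0],[[-0.039,-0.0085,0],0,0],[[0,0,0.04],0,0],[[0,0,0.035],0,0],[[0,0,0.022],0,0],[[0,0,0],0,0],[[0,0,0],0,0]]'
python3 - <<'E'
from h import *
st();go(.6435,.004,.031,96)
E
```

```text
t: 17.52
eef_pos: [0.6443, 0.0056, 0.0459]
tool_rot: [2.1, 2.335, 0.002]
wrist_force: [0.2, -0.1, -0.8]
width: 0.25
grasp_force: 29.8
t17.52 [0.6443 0.0056 0.0459] yaw96.1 w0.250 F[ 0.2 -0.1 -0.8] g29.8 q [-0.17  0.7   1.25  0.    1.19 -0.28]
turn 0.1 then shift mm -1.5 -1.0 14.9
```

```bash
python3 -m handwheel '[[[-0.0015,-0.001,0.010],0,0],[[0,0,0.003],0,0],[[0,0,0.001],0,0],[[0,0,0],0,0]]'
python3 -m handwheel '[[[0,0,0.001],0,0],[[0,0,0],0,0]]'
python3 -m handwheel '[[[0,0,0.001],0,0],[[0,0,0],0,0]]'
```

```text
t: 18.02
eef_pos: [0.643, 0.0032, 0.0309]
tool_rot: [2.102, 2.335, 0.0]
wrist_force: [-0.4, -0.1, -0.6]
width: 0.244
grasp_force: 29.8
t: 18.27
eef_pos: [0.6431, 0.0032, 0.0303]
tool_rot: [2.101, 2.335, 0.001]
wrist_force: [-0.6, -0.3, 2.7]
width: 0.246
grasp_force: 29.9
t: 18.52
eef_pos: [0.6433, 0.0032, 0.0302]
tool_rot: [2.101, 2.334, 0.001]
wrist_force: [-3.0, 0.9, 9.4]
width: 0.243
grasp_force: 30.1
```

```bash
python3 -m handwheel '[[[0,0,-0.0012],0,0.1],[[0,0,0],0,0.35],[[0,0,0],0,0.45],[[0,0,0],0,0.45],[[0,0,-0.03],0,0.45],[[0,0,-0.05],0,0.45],[[0,0,-0.05],0,0.45],[[0,-0.05,0],9.6,0.45],[[0,0,0],9.6,0.45],[[0,0,0],9.6,0.45]]'
python3 -m handwheel '[[[0,0,0],9.6,0.6],[[0,0,0],9.6,0.6],[[0,0,0],9.6,0.6],[[0,0,0],9.6,0.6],[[0,0,0],9.6,0.6],[[0,0,0],9.6,0.6],[[0,0,0],9.6,0.6],[[-0.05,0,0],0,0.6],[[-0.05,0,0],0,0.6],[[-0.05,0,0],0,0.6],[[-0.04,0,0],0,0.6],[[0,0,0],0,0.6]]'
python3 - <<'E'
from h import *
st();c=cam("wrist");np.savez("w8.npz",im=c[0],K=c[1],D=c[2],M=c[3])
cv2.imwrite("pics/w8.png",c[0])
print("white");blobs(c,(0,0,120),(179,45,255),(200,0,440,215),80,.024)
print("black");blobs(c,(0,0,0),(179,255,45),(280,0,350,145),40,.022)
E
```

```text
t: 19.77
eef_pos: [0.5928, -0.002, 0.1603]
tool_rot: [2.621, 1.731, 0.0]
wrist_force: [-0.7, 0.5, -0.3]
width: 0.449
grasp_force: 0.0
t: 21.28
eef_pos: [0.4014, -0.0017, 0.1604]
tool_rot: [-3.142, 0.0, 0.0]
wrist_force: [-0.3, -0.2, 0.8]
width: 0.598
grasp_force: 0.0
t21.27 [ 0.4014 -0.0017  0.1604] yaw-0.0 w0.598 F[-0.3 -0.2  0.8] g0.0 q [-0.3   0.18  1.77 -0.    1.19  1.27]
white
px [402. 162.] c [434.1 -89.1] size [41.5 12.3] ang 13.2
px [239. 157.] c [438.5  90.2] size [14.1 42.6] ang 47.3
px [317. 149.] c [447.2   4.3] size [32.6 33.2] ang 90.0
px [407.  63.] c [532.6 -87.1] size [37.5 31.3] ang 64.3
px [231.  46.] c [548.2  87.9] size [35.7 33.6] ang 46.0
black
```

View pics/w8.png

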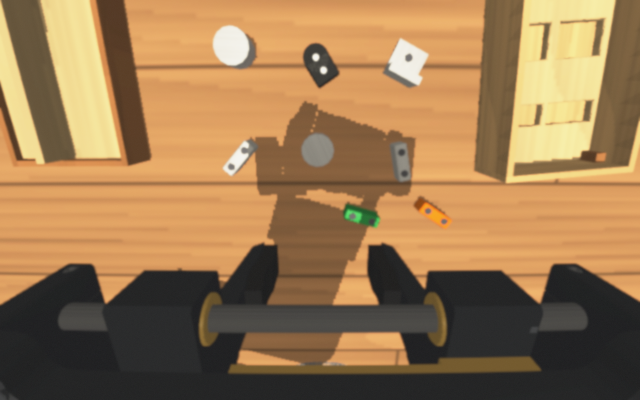

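```bash
python3 -m handwheel '[[[0.0185,-0.046,0],0,0.4],[[0.0185,-0.046,0.02],0,0.4],[[0,0,0.02],10.7,0.4],[[0,0,0.02],10.7,0.4],[[0,0,0.02],10.7,0.4],[[0,0,0.02],10.6,0.4],[[0,0,0.02],0,0.4],[[0,0,0],0,0.4]]'
python3 - <<'E'
from h import *
st();go(.4385,.0902,.0115,-42.7)
E
```

```text
t: 22.32
eef_pos: [0.4406, 0.0901, 0.0389]
tool_rot: [2.926, -1.143, -0.003]
wrist_force: [-0.0, 0.1, 0.2]
width: 0.4
grasp_force: 0.0
t22.32 [0.4406 0.0901 0.0389] yaw-42.7 w0.400 F[-0.   0.1  0.2] g0.0 q [-0.06  0.45  1.82  0.    0.87  2.25]
turn 0.0 then shift mm -1.6 1.4 27.4
```

```bash
python3 -m handwheel '[[[-0.0015,0.0015,0.015],0,0.4],[[0,0,0.0125],0,0.4],[[0,0,0],0,0],[[0,0,0],0,0],[[0,0,0],0,0],[[0,0,-0.04],0,0],[[0,0,-0.05],10.7,0],[[0,0,-0.05],10.7,0],[[0,0,-0.05],10.7,0],[[0,0,0],10.7,0],[[0,0,0],0,0]]'
python3 - <<'E'
from h import *
st();go(.518,-.17,.2,-85.5)
E
```

```text
t: 23.7
eef_pos: [0.434, 0.0631, 0.2022]
tool_rot: [-2.323, 2.082, 0.02]
wrist_force: [1.8, 0.4, 0.1]
width: 0.007
grasp_force: 0.0
t23.70 [0.434  0.0631 0.2022] yaw-83.8 w0.007 F[1.8 0.4 0.1] g0.0 q [-0.14  0.2   1.62  0.03  1.33  2.88]
turn 1.7 then shift mm 238.9 -65.4 2.2
```

```bash
python3 -m handwheel '[[[0.04,0,0],0,0.4],[[0.04,0,0],0,0.4],[[0,0,0],0,0.4]]'
python3 - <<'E'
from h import *
st();c=cam("top");c2=cam("wrist")
cv2.imwrite("pics/w9.png",np.hstack([cv2.resize(c[0][150:290,300:440],(400,400),interpolation=cv2.INTER_CUBIC),cv2.resize(c2[0][:,120:520],(400,400))]))
np.savez("w9.npz",im=c2[0],K=c2[1],D=c2[2],M=c2[3]);np.savez("t9.npz",im=c[0],K=c[1],D=c[2],M=c[3])
E
```

```text
t: 24.08
eef_pos: [0.4433, -0.0167, 0.1992]
tool_rot: [-2.323, 2.084, 0.023]
wrist_force: [-0.4, 0.6, 0.0]
width: 0.322
grasp_force: 0.0
t24.07 [ 0.4433 -0.0167  0.1992] yaw-83.8 w0.322 F[-0.4  0.6  0. ] g0.0 q [-0.32  0.21  1.61  0.03  1.33  2.71]
```

View pics/w9.png

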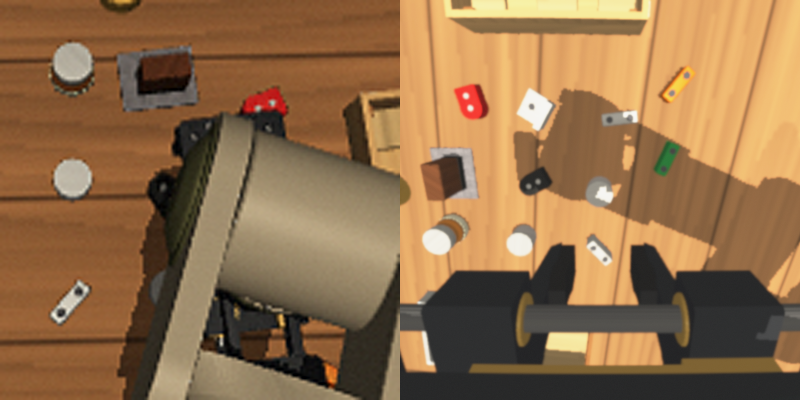

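Iron L slipped out and is still lying at (319,250) in the wrist frame. It needs a deeper grip and a longer close.

```bash
python3 - <<'E'
from h import *
d=np.load("w9.npz");c=d["im"],d["K"],d["D"],d["M"]
blobs(c,(0,0,110),(179,45,255),(300,225,340,275),80,.024)
d=np.load("t9.npz");t=d["im"],d["K"],d["D"],d["M"]
blobs(t,(0,0,110),(179,45,255),(310,240,340,270),20,.024)
m=R.from_rotvec(ctrl.observe()["tool_rot"]).as_matrix();print(m.round(3))
for i in [0]:
  go(.4385,.0902,.1,-42.7)
E
```

```text
px [319. 250.] c [438.5  87. ] size [17.8 46.6] ang 47.4
px [324. 255.] c [436.3  89.3] size [12.4 40.4] ang 48.7
[[ 0.111 -0.994  0.003]
 [-0.994 -0.11   0.026]
 [-0.025 -0.006 -1.   ]]
turn -41.0 then shift mm -74.5 -74.3 99.4
```

```bash
python3 -m handwheel '[[[0,0,0],-10.3,0.4],[[0,0,0],-10.3,0.4],[[0,0,0],-10.3,0.4],[[0,0,0],-10.2,0.4],[[-0.037,-0.037,0.04],0,0.4],[[-0.037,-0.037,0.04],0,0.4],[[0,0,0.04],0,0.4],[[0,0,0],0,0.4],[[0,0,0],0,0.4]]'
python3 - <<'E'
from h import *
st();go(.438,.0893,.008,-42.3);print(R.from_rotvec(ctrl.observe()["tool_rot"]).as_matrix()[:,2].round(3))
E
```

```text
t: 25.3
eef_pos: [0.4399, 0.0867, 0.0875]
tool_rot: [-2.904, 1.13, 0.006]
wrist_force: [-0.5, 0.7, 0.7]
width: 0.399
grasp_force: 0.0
t25.30 [0.4399 0.0867 0.0875] yaw-42.5 w0.399 F[-0.5  0.7  0.7] g0.0 q [-0.09  0.36  1.78  0.03  1.    2.21]
turn -0.2 then shift mm -3.1 -0.6 79.5
[ 0.006  0.025 -1.   ]
```

```bash
python3 - <<'E'
s=open("h.py").read();i=s.index("    b=np.radians(yaw()-t)");j=s.index("def st()")
s=s[:i]+'''    m=m@R.from_euler("z",t,degrees=True).as_matrix();d=1e3*m.T@(np.array([x,y,z])-p)
    print("turn %.1f then shift mm %.1f %.1f %.1f"%(t,*d))
'''+s[j:]
open("h.py","w").write(s)
E
python3 - <<'E'
from h import *
go(.438,.0893,.0075,-42.3)
E
```

```text
turn -0.2 then shift mm -2.1 1.2 80.1
```

```bash
python3 -m handwheel '[[[-0.001,0.001,0.04],0,0.4],[[-0.001,0,0.03],0,0.4],[[0,0,0.01],0,0.4],[[0,0,0],0,0.4],[[0,0,0],0,0],[[0,0,0],0,0],[[0,0,0],0,0],[[0,0,0],0,0],[[0,0,0],0,0]]'
python3 -m handwheel '[[[0,0,-0.02],0,0],[[0,0,-0.04],0,0],[[0,0,-0.04],0,0],[[0,0,0],0,0]]'
python3 - <<'E'
from h import *
st();go(.518,-.17,.15)
E
```

```text
t: 26.42
eef_pos: [0.4375, 0.0892, 0.0064]
tool_rot: [-2.904, 1.131, 0.008]
wrist_force: [0.3, 0.1, 0.1]
width: 0.002
grasp_force: 0.0
t: 26.92
eef_pos: [0.4383, 0.0866, 0.1084]
tool_rot: [-2.903, 1.13, 0.0]
wrist_force: [0.4, -0.9, -0.7]
width: 0.001
grasp_force: 0.0
t26.93 [0.4383 0.0866 0.1084] yaw-42.5 w0.001 F[ 0.4 -0.9 -0.7] g0.0 q [-0.09  0.32  1.75  0.03  1.06  2.21]
turn 0.0 then shift mm 231.8 134.0 -47.1
```

```bash
python3 - <<'E'
from h import *
c=cam("wrist");a=cv2.drawMarker(c[0].copy(),tuple(int(v) for v in px(c,[[.4375,.0892,.006]])[0]),(0,0,255))
c2=cam("top");b=c2[0].copy();cv2.drawMarker(b,tuple(int(v) for v in px(c2,[[.4375,.0892,.006]])[0]),(0,0,255),0,4)
cv2.imwrite("pics/w10.png",np.hstack([a[:,120:520],cv2.resize(b[190:290,280:380],(400,400))]))
blobs(c2,(0,0,110),(179,45,255),(290,230,350,280),20,.024)
blobs(c,(0,0,110),(179,45,255),(200,60,440,300),60,.024)
E
```

```text
px [322. 204.] c [440.  90.] size [12.4 44.3] ang 47.8
px [388. 136.] c [447.7   3.6] size [36.3 33.9] ang 5.0
px [241. 115.] c [546.5  86.3] size [38.7 34.5] ang 41.0
```

View pics/w10.png

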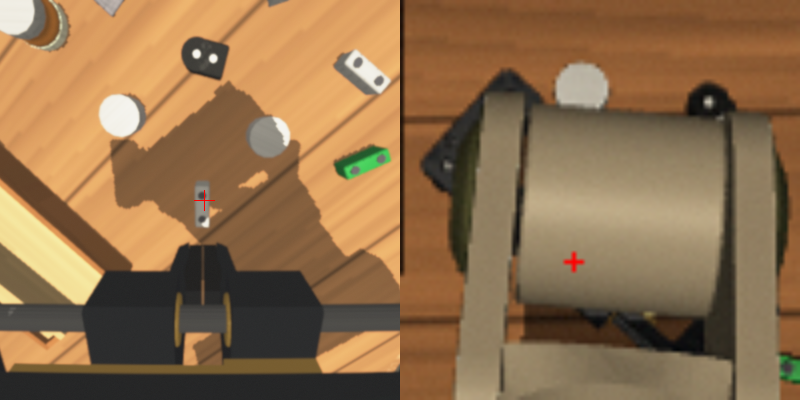

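```bash
python3 -m handwheel '[[[0,0,0],0,0.5],[[-0.001,0.001,0.04],0,0.5],[[0,0,0.04],0,0.5],[[0,0,0.02],0,0.5],[[0,0,0],0,0.5],[[0,0,0],0,0.5]]'
python3 - <<'E'
from h import *
st();c=cam("wrist");cv2.imwrite("pics/w11.png",cv2.resize(c[0][180:400,200:440],None,fx=2.5,fy=2.5))
E
python3 -m handwheel '[[[0,0,0],0,0.3],[[0,0,0],0,0.2],[[0,0,0],0,0.18]]'
python3 -m handwheel '[[[0,0,0],0,0.14]]'
python3 -m handwheel '[[[0,0,0],0,0.1]]'
python3 -m handwheel '[[[0,0,0],0,0.0]]'
```

```text
t: 27.78
eef_pos: [0.4362, 0.0891, 0.0066]
tool_rot: [-2.904, 1.131, 0.008]
wrist_force: [0.6, 0.5, 0.4]
width: 0.501
grasp_force: 0.0
t27.77 [0.4362 0.0891 0.0066] yaw-42.5 w0.501 F[0.6 0.5 0.4] g0.0 q [-0.08  0.5   1.87  0.04  0.76  2.21]
t: 28.2
eef_pos: [0.4362, 0.0891, 0.0066]
tool_rot: [-2.904, 1.131, 0.007]
wrist_force: [-0.2, -0.2, -0.4]
width: 0.191
grasp_force: 0.0
t: 28.32
eef_pos: [0.4361, 0.0891, 0.0064]
tool_rot: [-2.904, 1.131, 0.008]
wrist_force: [0.2, -0.4, 1.0]
width: 0.142
grasp_force: 0.0
t: 28.45
eef_pos: [0.4361, 0.0891, 0.0063]
tool_rot: [-2.904, 1.131, 0.008]
wrist_force: [-0.1, -0.1, 0.2]
width: 0.103
grasp_force: 0.0
t: 28.58
eef_pos: [0.4361, 0.0891, 0.0063]
tool_rot: [-2.904, 1.131, 0.008]
wrist_force: [-0.2, 0.4, 0.4]
width: 0.013
grasp_force: 0.0
```

View pics/w11.png

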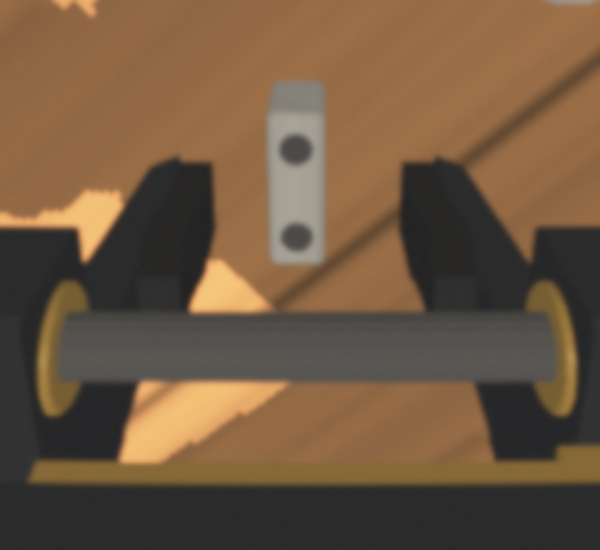

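```bash
python3 - <<'E'
from h import *
c=cam("wrist");p=ctrl.observe()["eef_pos"]
print("TCP px",px(c,[p]), "pinch px",px(c,[p-.0187*R.from_rotvec(ctrl.observe()["tool_rot"]).as_matrix()[:,2]]))
h=cv2.cvtColor(c[0],cv2.COLOR_BGR2HSV);print(h[256,319],h[225,319],h[180:300:6,319].tolist())
f=np.array([[297,190],[297,113],[297,265]])/2.5+[200,180]
print(w(c,f,.024)*1e3)
print(w(c,np.array([[297,82]])/2.5+[200,180],.0)*1e3)
blobs(c,(0,0,60),(179,60,255),(300,205,338,295),80,.024)
for z in(0,.006,.024): print(z,w(c,np.array([[187,163],[405,163],[213,160]])/2.5+[200,180],z)*1e3)
E
```

```text
TCP px [[323.53064796 243.39010121]] pinch px [[323.63883391 257.13717569]]
[18 30 43] [ 21  24 148] [[14, 135, 145], [14, 137, 149], [14, 135, 149], [14, 139, 149], [14, 136, 152], [14, 134, 152], [20, 24, 130], [20, 24, 130], [23, 25, 163], [19, 20, 104], [15, 14, 75], [15, 12, 42], [20, 18, 42], [30, 12, 42], [0, 12, 41], [0, 6, 40], [15, 13, 39], [10, 17, 45], [10, 36, 43], [15, 20, 50]]
[[438.1015855   90.68667145  24.        ]
 [452.88111917  76.98319166  24.        ]
 [422.45293837 105.19789385  24.        ]]
[[452.4902529   78.45726312   0.        ]]
px [320. 246.] c [441.   88.6] size [13.1 48.3] ang 47.9
0 [[455.39261964 117.47714118   0.        ]
 [415.02743423  72.5647317    0.        ]
 [451.19973933 111.41517738   0.        ]]
0.006 [[456.7947161  114.44207453   6.        ]
 [417.8397769   71.0987785    6.        ]
 [452.74832325 108.59189872   6.        ]]
0.024 [[461.00100546 105.33687456  24.        ]
 [426.27680491  66.70091889  24.        ]
 [457.394075   100.12206272  24.        ]]
```

```bash
python3 -m handwheel '[[[0,0.008,0],0,0],[[0,0.008,0],0,0],[[0,0,0],0,0]]'
python3 - <<'E'
from h import *
st();c=cam("wrist")
blobs(c,(0,0,60),(179,60,255),(290,190,350,250),60,.024)
h=cv2.cvtColor(c[0],cv2.COLOR_BGR2HSV);
for r in range(205,265,6): print(r,"".join("#" if h[r,x,2]<50 else ("o" if h[r,x,1]<60 else ".") for x in range(270,370,2)))
E
```

```text
t: 29.0
eef_pos: [0.4247, 0.0769, 0.006]
tool_rot: [-2.904, 1.132, 0.009]
wrist_force: [0.3, -0.7, -0.5]
width: 0.006
grasp_force: 0.0
t29.00 [0.4247 0.0769 0.006 ] yaw-42.6 w0.006 F[ 0.3 -0.7 -0.5] g0.0 q [-0.11  0.49  1.91  0.04  0.74  2.17]
px [297. 231.] c [446.8  76.3] size [ 9.5 23.3] ang 45.1
205 ..................................................
211 ..................................................
217 .......oooooooooo.................................
223 .....oooooooooooo.................................
229 ....ooooooooooooo.................................
235 .....ooooooooooooo................................
241 .....ooooooooooooo................................
247 .....ooooooooooo##########.###########............
253 .....ooooooooo############.############o..........
259 .....oooooooo#############.#############o.........
```

```bash
python3 -m handwheel '[[[0,0,-0.03],0,0],[[0,-0.016,0],0,0],[[0,0,0],0,0],[[0,0,0],0,0]]'
python3 -m handwheel '[[[0,0,0.008],0,0],[[0,0,0],0,0]]'
python3 - <<'E'
from h import *
st();c=cam("wrist")
blobs(c,(0,0,60),(179,60,255),(270,180,380,245),60,.024)
E
python3 -m handwheel '[[[0,0,0.003],0,0],[[0,0,0],0,0]]'
python3 -m handwheel '[[[0,0,0.003],0,0],[[0,0,0],0,0]]'
```

```text
t: 29.55
eef_pos: [0.4355, 0.0886, 0.0355]
tool_rot: [-2.905, 1.13, 0.011]
wrist_force: [0.0, -0.4, -0.3]
width: 0.006
grasp_force: 0.0
t: 29.8
eef_pos: [0.4353, 0.0885, 0.0274]
tool_rot: [-2.905, 1.132, 0.011]
wrist_force: [-0.2, -0.1, -0.1]
width: -0.0
grasp_force: 0.0
t29.80 [0.4353 0.0885 0.0274] yaw-42.6 w-0.000 F[-0.2 -0.1 -0.1] g0.0 q [-0.08  0.46  1.86  0.03  0.83  2.21]
px [318. 224.] c [447.4  83.2] size [12.9 29.4] ang 47.7
t: 30.1
eef_pos: [0.4359, 0.0886, 0.0252]
tool_rot: [-2.904, 1.131, 0.009]
wrist_force: [0.3, 0.0, -0.2]
width: 0.008
grasp_force: 0.0
t: 30.35
eef_pos: [0.4359, 0.0887, 0.0222]
tool_rot: [-2.904, 1.131, 0.009]
wrist_force: [1.1, -0.8, 0.2]
width: 0.006
grasp_force: 0.0
```

```bash
python3 -m handwheel '[[[0,0,-0.02],0,0],[[0,0.03,0],0,0],[[0,0,0.02],0,0],[[0,0,0.015],0,0],[[0,0,0],0,0]]'
for i in 1; do python3 -m handwheel '[[[0,0,0.003],0,0],[[0,0,0],0,0]]'; python3 -m handwheel '[[[0,0,0.002],0,0],[[0,0,0],0,0]]';python3 -m handwheel '[[[0,0,0.001],0,0],[[0,0,0],0,0]]';done | grep -E "eef|force: \["
```

```text
t: 30.98
eef_pos: [0.4153, 0.067, 0.0062]
tool_rot: [-2.905, 1.131, 0.011]
wrist_force: [0.6, 0.0, -0.4]
width: -0.001
grasp_force: 0.0
eef_pos: [0.416, 0.0671, 0.004]
wrist_force: [-1.0, -0.2, -1.6]
eef_pos: [0.4158, 0.0671, 0.0018]
wrist_force: [0.4, 0.1, -0.0]
eef_pos: [0.4158, 0.0672, 0.0007]
wrist_force: [0.7, 0.1, 0.0]
```

```bash
for i in 1; do python3 -m handwheel '[[[0,0,0.002],0,0],[[0,0,0],0,0]]'; python3 -m handwheel '[[[0,0,0.002],0,0],[[0,0,0],0,0]]';python3 -m handwheel '[[[0,0,0.002],0,0],[[0,0,0],0,0]]';done | grep -E "eef|force: \["
```

```text
eef_pos: [0.4157, 0.0672, -0.0014]
wrist_force: [-0.3, -0.5, 0.4]
eef_pos: [0.4158, 0.0673, -0.0034]
wrist_force: [-0.1, 0.7, 0.3]
eef_pos: [0.4157, 0.0673, -0.0054]
wrist_force: [0.5, -0.0, -0.6]
```

```bash
for i in 1; do python3 -m handwheel '[[[0,0,0.003],0,0],[[0,0,0],0,0]]'; python3 -m handwheel '[[[0,0,0.003],0,0],[[0,0,0],0,0]]';python3 -m handwheel '[[[0,0,0.003],0,0],[[0,0,0],0,0]]';python3 -m handwheel '[[[0,0,0.003],0,0],[[0,0,0],0,0]]';done | grep -E "eef|force: \["
```

```text
eef_pos: [0.4157, 0.0674, -0.0085]
wrist_force: [0.1, -0.6, 0.7]
eef_pos: [0.4158, 0.0674, -0.0115]
wrist_force: [0.1, -0.9, 0.3]
eef_pos: [0.4158, 0.0675, -0.0145]
wrist_force: [-0.0, 0.1, 1.0]
eef_pos: [0.4158, 0.0676, -0.0175]
wrist_force: [0.5, -0.3, 0.3]
```

```bash
for i in 1; do python3 -m handwheel '[[[0,0,0.002],0,0],[[0,0,0],0,0]]'; python3 -m handwheel '[[[0,0,0.002],0,0],[[0,0,0],0,0]]';done | grep -E "eef|force: \["
python3 - <<'E'
from h import *
st();c=cam("wrist")
h=cv2.cvtColor(c[0],cv2.COLOR_BGR2HSV);
for r in range(180,300,8): print(r,"".join("#" if h[r,x,2]<50 else ("o" if h[r,x,1]<60 else ".") for x in range(220,420,3)))
E
```

```text
eef_pos: [0.4158, 0.0676, -0.0194]
wrist_force: [-0.6, -0.9, 0.1]
eef_pos: [0.416, 0.0676, -0.0202]
wrist_force: [-4.3, -0.2, 22.7]
t33.98 [ 0.416   0.0676 -0.0202] yaw-42.5 w0.001 F[-4.3 -0.2 22.7] g11.0 q [-0.14  0.53  1.96  0.04  0.64  2.14]
180 ............................................ooooooooooooooooooooo..
188 ...............................................ooooooooooooooo.....
196 ...................................................................
204 ...................................................................
212 ...................................................................
220 ...................................................................
228 .............oooooo................................................
236 ...........ooooooooo...............................................
244 .........ooooooooooo.........o.....................................
252 ........oooooooooooo......########.########........................
260 .........ooooooooooo.....#########.#########.......................
268 .........ooooooooooo....##########.##########......................
276 .o################################.################################
284 ##################################.################################
292 ##########################.o######.o######.########################
```

The shut fingers touch the bench at a reported z of -0.020, so the physical tips sit about 20 mm above the reported TCP. I'll subtract 20 mm from all heights from here on.

```bash
python3 -m handwheel '[[[0,0,-0.03],0,0],[[0,0,-0.04],0,0.4],[[0,0,0],0,0.4],[[0,0,0],0,0.4]]' | tail -5
python3 - <<'E'
from h import *
st();go(.438,.0897,-.012,-42.3)
E
```

```text
eef_pos: [0.4153, 0.066, 0.0482]
tool_rot: [-2.904, 1.131, 0.009]
wrist_force: [-0.8, -0.4, 0.3]
width: 0.322
grasp_force: 0.0
t34.52 [0.4153 0.066  0.0482] yaw-42.5 w0.322 F[-0.8 -0.4  0.3] g0.0 q [-0.14  0.39  1.9   0.03  0.86  2.15]
turn -0.2 then shift mm 1.7 -31.6 60.8
```

```bash
python3 -m handwheel '[[[0.002,-0.0316,0],0,0.4],[[0,0,0.03],0,0.4],[[0,0,0.02],0,0.4],[[0,0,0.0105],0,0.4],[[0,0,0],0,0.4],[[0,0,0],0,0],[[0,0,0],0,0],[[0,0,0],0,0],[[0,0,0],0,0]]'
python3 -m handwheel '[[[0,0,-0.02],0,0],[[0,0,-0.05],0,0],[[0,0,-0.05],0,0],[[0,0,-0.02],0,0],[[0,0,0],0,0]]'
python3 - <<'E'
from h import *
st();go(.518,-.165,.15,-42.5)
E
```

```text
t: 35.65
eef_pos: [0.439, 0.0893, -0.0107]
tool_rot: [-2.904, 1.131, 0.007]
wrist_force: [-0.1, 0.8, 6.3]
width: 0.156
grasp_force: 30.0
t: 36.28
eef_pos: [0.4385, 0.0858, 0.1297]
tool_rot: [-2.904, 1.131, 0.004]
wrist_force: [0.3, -0.1, -1.8]
width: 0.154
grasp_force: 30.0
t36.27 [0.4385 0.0858 0.1297] yaw-42.5 w0.154 F[ 0.3 -0.1 -1.8] g30.0 q [-0.09  0.29  1.72  0.03  1.12  2.21]
turn -0.0 then shift mm 227.8 130.7 -26.0
```

```bash
python3 -m handwheel '[[[0.0455,0.026,-0.01],0,0],[[0.0455,0.026,-0.01],0,0],[[0.0455,0.026,-0.01],0,0],[[0.0455,0.026,0],0,0],[[0.0455,0.026,0],0,0],[[0,0,0],10.7,0],[[0,0,0],10.7,0],[[0,0,0],10.7,0],[[0,0,0],10.7,0],[[0,0,0],0,0]]'
python3 - <<'E'
from h import *
st();c=cam("wrist");np.savez("w12.npz",im=c[0],K=c[1],D=c[2],M=c[3])
cv2.imwrite("pics/w12.png",c[0])
E
```

```text
t: 37.52
eef_pos: [0.5172, -0.1642, 0.1512]
tool_rot: [-2.296, 2.114, 0.026]
wrist_force: [-0.7, 0.6, -1.0]
width: 0.157
grasp_force: 30.0
t37.52 [ 0.5172 -0.1642  0.1512] yaw-85.3 w0.157 F[-0.7  0.6 -1. ] g30.0 q [-0.54  0.43  1.42  0.02  1.3   2.51]
```

View pics/w12.png

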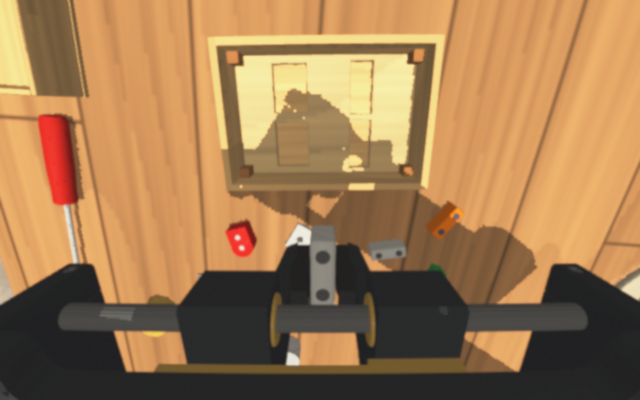

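The box fills (208-445, 35-192). Narrow pockets are at right, (362,88) and (360,145), and wide ones at left, (291,88) and (293,143). Orange posts sit in the corners. The held iron is at (322,250).

```bash
python3 - <<'E'
from h import *
d=np.load("w12.npz");c=d["im"],d["K"],d["D"],d["M"]
pp=w(c,[(234,57),(418,55),(407,171),(246,172)],.036)[:,:2]*1e3
rr=w(c,[(208,37),(445,34),(430,190),(229,192)],.062)[:,:2]*1e3
print(pp.round(1),rr.round(1))
def fit(loc,wp):
    l=loc[:,0]+1j*loc[:,1];q=wp[:,0]+1j*wp[:,1];a=np.sum((q-q.mean())*np.conj(l-l.mean()))
    th=np.angle(a);t=q.mean()-np.exp(1j*th)*l.mean();print("c",t,"yaw",np.degrees(th),"res",np.abs(q-t-np.exp(1j*th)*l).round(1));return t,th
fit(np.array([(85,-54),(-85,-54),(-85,54),(85,54)]),pp)
fit(np.array([(96,-65),(-96,-65),(-96,65),(96,65)]),rr)
print("pockets",w(c,[(362,88),(360,145),(291,88),(293,143)],.016)[:,:2].round(4)*1e3)
h=cv2.cvtColor(c[0],cv2.COLOR_BGR2HSV)
print(h[57,234],h[55,418],h[171,407],h[172,246])
print("posts");blobs(c,(4,120,60),(14,255,255),(215,40,435,190),15,.036)
E
```

```text
[[ 609.4 -285.5]
 [ 442.8 -300.7]
 [ 433.6 -193.9]
 [ 599.  -179.1]] [[ 622.4 -295.3]
 [ 431.4 -313. ]
 [ 416.6 -182.6]
 [ 608.7 -164.5]]
c (521.2023286864363-239.79118960899953j) yaw 5.202697672631236 res [1.5 1.5 2.  2.1]
c (519.7859767243182-238.86252799015233j) yaw 5.632621724141417 res [1.3 0.8 1.6 0.4]
pockets [[ 487.5 -270. ]
 [ 482.4 -213.7]
 [ 558.6 -264.2]
 [ 553.9 -209.9]]
[ 14 160 222] [ 14 159 224] [ 14 159 221] [ 13 151 123]
posts
px [246. 171.] c [ 599.4 -179.5] size [13.7 11.6] ang 4.7
px [406. 170.] c [ 434.2 -194.6] size [13.4 13. ] ang 10.0
px [233.  57.] c [ 609.7 -285. ] size [14.1 12.1] ang 10.5
px [417.  56.] c [ 444.1 -300.1] size [13.7 12.5] ang 10.2
```

```bash
python3 - <<'E'
from h import *
go(.4873,-.2713,.04,-84.6)
E
```

```text
turn -0.5 then shift mm 106.6 40.4 108.6
```

```bash
python3 -m handwheel '[[[0.036,0.0135,0],-0.5,0],[[0.036,0.0135,0.02],0,0],[[0.0346,0.0134,0.02],0,0],[[0,0,0.04],0,0],[[0,0,0.028],0,0],[[0,0,0],0,0],[[0,0,0],0,0]]'
python3 - <<'E'
from h import *
st();go(.4873,-.2713,-.002,-84.6)
E
```

```text
t: 38.45
eef_pos: [0.4876, -0.2717, 0.0429]
tool_rot: [-2.305, 2.103, 0.02]
wrist_force: [-0.1, -0.1, -1.0]
width: 0.152
grasp_force: 30.0
t38.45 [ 0.4876 -0.2717  0.0429] yaw-84.7 w0.152 F[-0.1 -0.1 -1. ] g30.0 q [-0.73  0.58  1.51  0.02  1.06  2.31]
turn -0.1 then shift mm 0.7 0.6 44.9
```

```bash
python3 -m handwheel '[[[0.0007,0.0005,0.025],0,0],[[0,0,0.012],0,0],[[0,0,0.004],0,0],[[0,0,0.004],0,0],[[0,0,0],0,0],[[0,0,0],0,0]]'
```

```text
t: 39.2
eef_pos: [0.487, -0.2711, -0.0026]
tool_rot: [-2.303, 2.105, 0.021]
wrist_force: [-0.1, 0.1, -0.2]
width: 0.154
grasp_force: 30.0
```

```bash
python3 -m handwheel '[[[0,0,0],0,0.2],[[0,0,0],0,0.3],[[0,0,0],0,0.3],[[0,0,-0.03],0,0.3],[[0,0,-0.05],0,0.4],[[0,0,-0.05],0,0.4],[[0,0,0],-10.7,0.4],[[0,0,0],-10.7,0.4],[[0,0,0],-10.7,0.4],[[0,0,0],-10.7,0.4],[[0,0,0],-10.7,0.4],[[0,0,0],-10.7,0.4]]'|head -1
python3 -m handwheel '[[[0,0,0],-10.7,0.4],[[0,0,0],-10.7,0.4],[[0,0,0],-10.7,0.4],[[0,0,0],-1.5,0.4],[[0,0,0],0,0.4]]'
python3 - <<'E'
from h import *
st();go(.4341,-.0891,.05,13.2);c=cam("wrist")
blobs(c,(0,0,110),(179,45,255),(150,0,500,240),60,.024)
for i,n in enumerate("x"):
    d=c;h=cv2.cvtColor(c[0],cv2.COLOR_BGR2HSV);P=px(c,[[.4871,-.2706,.03],[.487,-.2706,.016]]);print(P,h[int(P[0,1]),int(P[0,0])] if P[0,1]<400 else "")
E
```

```text
t: 40.7
t: 41.32
eef_pos: [0.4863, -0.2743, 0.127]
tool_rot: [-3.098, -0.347, -0.011]
wrist_force: [-0.8, -0.7, 0.0]
width: 0.401
grasp_force: 0.0
t41.33 [ 0.4863 -0.2743  0.127 ] yaw12.8 w0.401 F[-0.8 -0.7  0. ] g0.0 q [-0.74  0.48  1.41  0.02  1.26  0.6 ]
turn -0.4 then shift mm -9.3 -190.3 81.4
px [151. 212.] c [432.3 -99.3] size [34.2  5.5] ang 1.8
px [319. 197.] c [ 488.6 -267.9] size [17.  41.2] ang 5.2
px [157. 154.] c [493.1 -98.8] size [26.8 31.9] ang 64.0
px [444. 153.] c [ 556.4 -376.5] size [28.3 86.7] ang 77.5
[[321.29600006 200.23244239]
 [321.63674964 196.52329671]] [ 21  25 145]
```

Iron 1 sits in slot_a, aligned with the box. The bracket has been knocked to about (493,-99), so I'll measure it again later.

```bash
python3 -m handwheel '[[[0,-0.048,0],-0.4,0.4],[[0,-0.048,0],0,0.4],[[-0.03,-0.047,0],0,0.4],[[-0.03,-0.047,0],0,0.4],[[0,0,0.02],0,0.4],[[0,0,0],0,0.4]]'
python3 - <<'E'
from h import *
st();c=cam("wrist");blobs(c,(0,0,60),(179,45,255),(200,0,440,250),60,.024)
np.savez("w13.npz",im=c[0],K=c[1],D=c[2],M=c[3])
E
```

```text
t: 42.12
eef_pos: [0.3841, -0.1024, 0.1106]
tool_rot: [-3.095, -0.36, -0.009]
wrist_force: [-0.6, -0.4, 0.8]
width: 0.402
grasp_force: 0.0
t42.12 [ 0.3841 -0.1024  0.1106] yaw13.3 w0.402 F[-0.6 -0.4  0.8] g0.0 q [-0.58  0.25  1.86  0.03  1.04  0.75]
px [324. 151.] c [433.8 -89.9] size [40.5 12.5] ang 12.9
px [225. 111.] c [447.4   2.7] size [34.  40.2] ang 8.8
px [330.  88.] c [486.8 -82.7] size [34.6 33.7] ang 64.0
px [243.  12.] c [528.3  -1.5] size [22.9 22.4] ang 32.3
```

```bash
python3 - <<'E'
from h import *
go(.434,-.0897,-.012,13)
E
```

```text
turn 0.3 then shift mm 49.8 1.2 123.5
```

```bash
python3 -m handwheel '[[[0.025,0.001,0],0.3,0.4],[[0.0248,0,0.03],0,0.4],[[0,0,0.04],0,0.4],[[0,0,0.035],0,0.4],[[0,0,0.0175],0,0.4],[[0,0,0],0,0.4],[[0,0,0],0,0],[[0,0,0],0,0],[[0,0,0],0,0],[[0,0,0],0,0]]'
python3 -m handwheel '[[[0,0,-0.02],0,0],[[0,0,-0.05],0,0],[[0,0,-0.05],0,0],[[0,0,-0.02],0,0],[[0,0,0],0,0]]'
python3 - <<'E'
from h import *
st();go(.4818,-.2148,.12,13);go(.4818,-.2148,.12,95.4)
E
```

```text
t: 43.42
eef_pos: [0.4342, -0.0895, -0.0104]
tool_rot: [-3.098, -0.354, -0.013]
wrist_force: [-1.0, 1.9, 6.4]
width: 0.153
grasp_force: 30.0
t: 44.05
eef_pos: [0.4335, -0.0929, 0.1298]
tool_rot: [-3.099, -0.354, -0.015]
wrist_force: [0.1, -0.1, -1.1]
width: 0.154
grasp_force: 30.0
t44.05 [ 0.4335 -0.0929  0.1298] yaw13.0 w0.154 F[ 0.1 -0.1 -1.1] g30.0 q [-0.49  0.29  1.72  0.03  1.13  0.84]
turn 0.0 then shift mm 19.5 129.8 7.3
turn -82.4 then shift mm -126.1 36.5 7.3
```

```bash
python3 -m handwheel '[[[0.0065,0.0433,0],-10.3,0],[[0,0.045,0],-10.3,0],[[0,0,0],-10.3,0],[[0,0,0],-10.3,0],[[0,0,0],-10.3,0],[[0,0,0],-10.3,0],[[0,0,0],-10.3,0],[[0,0,0],-10.3,0],[[0,0,0],0,0]]'
python3 - <<'E'
from h import *
st();go(.4818,-.2148,.04,95.4)
E
```

```text
t: 45.18
eef_pos: [0.4665, -0.1744, 0.1255]
tool_rot: [-2.104, -2.31, -0.033]
wrist_force: [-0.1, -1.4, -2.4]
width: 0.155
grasp_force: 30.0
t45.17 [ 0.4665 -0.1744  0.1255] yaw95.3 w0.155 F[-0.1 -1.4 -2.4] g30.0 q [-0.61  0.39  1.58  0.02  1.19 -0.71]
turn -0.1 then shift mm -43.9 11.0 84.4
```

```bash
python3 -m handwheel '[[[-0.022,0.0055,0],0,0],[[-0.0219,0.0055,0.02],0,0],[[0,0,0.03],0,0],[[0,0,0.028],0,0],[[0,0,0],0,0],[[0,0,0],0,0]]'
python3 - <<'E'
from h import *
st();go(.4818,-.2148,-.002,95.4)
E
```

```text
t: 45.92
eef_pos: [0.4828, -0.2157, 0.0485]
tool_rot: [-2.106, -2.313, -0.034]
wrist_force: [0.4, -0.7, -0.6]
width: 0.157
grasp_force: 30.0
t45.92 [ 0.4828 -0.2157  0.0485] yaw95.4 w0.157 F[ 0.4 -0.7 -0.6] g30.0 q [-0.66  0.54  1.59  0.03  1.02 -0.76]
turn -0.0 then shift mm -0.3 -1.3 50.5
```

```bash
python3 -m handwheel '[[[-0.0003,-0.001,0.028],0,0],[[0,0,0.012],0,0],[[0,0,0.006],0,0],[[0,0,0.0045],0,0],[[0,0,0],0,0],[[0,0,0],0,0]]'
python3 -m handwheel '[[[0,0,0],0,0.2],[[0,0,0],0,0.3],[[0,0,0],0,0.3],[[0,0,-0.03],0,0.3],[[0,0,-0.05],0,0.4],[[0,0,-0.05],0,0.5],[[0,0,0],10.7,0.5],[[0,0,0],10.7,0.5],[[0,0,0],10.7,0.5],[[0,0,0],10.7,0.5],[[0,0,0],10.7,0.5],[[0,0,0],10.7,0.5]]'
python3 - <<'E'
from h import *
st();go(.48,-.01,.1,31)
E
```

```text
t: 46.68
eef_pos: [0.482, -0.2147, -0.0022]
tool_rot: [-2.105, -2.315, -0.034]
wrist_force: [0.4, 0.1, -0.4]
width: 0.157
grasp_force: 30.0
t: 48.18
eef_pos: [0.4812, -0.2178, 0.1274]
tool_rot: [-3.006, -0.83, -0.017]
wrist_force: [0.9, -0.7, 0.0]
width: 0.496
grasp_force: 0.0
t48.17 [ 0.4812 -0.2178  0.1274] yaw30.9 w0.496 F[ 0.9 -0.7  0. ] g0.0 q [-0.66  0.43  1.5   0.02  1.22  0.36]
turn -0.1 then shift mm 105.6 -178.1 32.6
```

```bash
python3 -m handwheel '[[[0.0264,-0.0445,0.004],0,0.5],[[0.0264,-0.0445,0.004],0,0.5],[[0.0264,-0.0445,0.004],0,0.5],[[0.0264,-0.0445,0.004],0,0.5],[[0,0,0],0,0.5],[[0,0,0],0,0.5]]'
python3 - <<'E'
from h import *
st();c=cam("wrist");np.savez("w14.npz",im=c[0],K=c[1],D=c[2],M=c[3])
print("heel");blobs(c,(0,0,0),(179,120,60),(240,60,400,235),80,.022)
print("white");blobs(c,(0,0,60),(179,45,255),(150,0,500,250),60,.024)
h=cv2.cvtColor(c[0],cv2.COLOR_BGR2HSV);P=px(c,[[.531,0,.022]])[0].astype(int);print(P)
for r in range(P[1]-36,P[1]+40,5): print("".join("#" if h[r,x,2]<60 else ("o" if h[r,x,1]<60 else ".") for x in range(P[0]-60,P[0]+60,2)))
E
```

```text
t: 48.92
eef_pos: [0.4794, -0.0109, 0.1167]
tool_rot: [-3.004, -0.84, -0.017]
wrist_force: [0.3, -0.2, -0.0]
width: 0.498
grasp_force: 0.0
t48.92 [ 0.4794 -0.0109  0.1167] yaw31.3 w0.498 F[ 0.3 -0.2 -0. ] g0.0 q [-0.28  0.37  1.65  0.03  1.13  0.73]
heel
px [342. 150.] c [533.7   2.3] size [35.7 23.9] ang 34.3
white
px [385. 227.] c [489.8 -77.5] size [37.7 34.7] ang 64.3
px [295. 220.] c [448.9   5.1] size [41.  33.2] ang 28.5
px [269.  84.] c [547.8  87.2] size [34.8 36.7] ang 37.0
px [393.  45.] c [636.2   6.9] size [49.9 63.1] ang 5.5
[342 152]
............................................................
............................................................
............................................................
...........................######...........................
........................############........................
........................####ooooo####.......................
........................#####ooo#####.......................
........................#############.......................
........................#####oooo####.......................
........................#####ooo#####.......................
........................#############.......................
............................................................
............................................................
............................................................
............................................................
............................................................
```

```bash
python3 - <<'E'
from h import *
go(.5335,.002,-.012,34.3)
E
```

```text
turn -3.1 then shift mm 49.9 21.7 129.2
```

```bash
python3 -m handwheel '[[[0.001,0,0],-3.1,0.5],[[0.0249,0.011,0.02],0,0.5],[[0.025,0.011,0.03],0,0.5],[[0,0,0.04],0,0.5],[[0,0,0.025],0,0.5],[[0,0,0.0132],0,0.5],[[0,0,0],0,0.5],[[0,0,0],0,0],[[0,0,0],0,0],[[0,0,0],0,0],[[0,0,0],0,0]]'
python3 -m handwheel '[[[0,0,-0.02],0,0],[[0,0,-0.05],0,0],[[0,0,-0.05],0,0],[[0,0,-0.02],0,0],[[0,0,0],0,0]]'
python3 - <<'E'
from h import *
st();go(.5537,-.2088,.12,34.3)
E
```

```text
t: 50.35
eef_pos: [0.5347, 0.003, -0.0102]
tool_rot: [-2.981, -0.921, -0.02]
wrist_force: [-1.5, -0.8, 6.2]
width: 0.294
grasp_force: 30.0
t: 50.98
eef_pos: [0.5341, -0.0004, 0.1301]
tool_rot: [-2.981, -0.921, -0.022]
wrist_force: [-1.0, -0.8, -0.4]
width: 0.291
grasp_force: 30.0
t50.98 [ 5.341e-01 -4.000e-04  1.301e-01] yaw34.3 w0.291 F[-1.  -0.8 -0.4] g30.0 q [-0.24  0.43  1.49  0.03  1.22  0.73]
turn 0.0 then shift mm -101.4 183.3 5.1
```

```bash
python3 -m handwheel '[[[-0.0253,0.0458,0],0,0],[[-0.0253,0.0458,0],0,0],[[-0.0253,0.0458,0],0,0],[[-0.0253,0.0458,0],0,0],[[0,0,0],-10.2,0],[[0,0,0],-10.2,0],[[0,0,0],-10.2,0],[[0,0,0.02],-10.2,0],[[0,0,0.03],-10.2,0],[[0,0,0.02],-10.1,0],[[0,0,0],0,0],[[0,0,0],0,0]]'
python3 - <<'E'
from h import *
st();go(.5537,-.2088,-.002,95.4)
E
```

```text
t: 52.48
eef_pos: [0.5539, -0.2069, 0.0538]
tool_rot: [-2.108, -2.31, -0.033]
wrist_force: [0.6, -0.1, 0.7]
width: 0.293
grasp_force: 30.0
t52.48 [ 0.5539 -0.2069  0.0538] yaw95.3 w0.293 F[ 0.6 -0.1  0.7] g30.0 q [-0.57  0.61  1.41  0.03  1.13 -0.67]
turn -0.1 then shift mm -3.2 -0.7 55.8
```

```bash
python3 -m handwheel '[[[-0.003,-0.0007,0.03],0,0],[[0,0,0.015],0,0],[[0,0,0.006],0,0],[[0,0,0.005],0,0],[[0,0,0],0,0],[[0,0,0],0,0]]'
python3 -m handwheel '[[[0,0,0],0,0.4],[[0,0,0],0,0.45],[[0,0,0],0,0.45],[[0,0,-0.03],0,0.45],[[0,0,-0.05],0,0.5],[[0,0,-0.05],0,0.6],[[0,-0.03,-0.02],0,0.6],[[-0.04,-0.03,-0.02],0,0.6],[[-0.04,0,0],0,0.6],[[0,0,0],0,0.6]]'
python3 - <<'E'
from h import *
st();c=cam("wrist");np.savez("w15.npz",im=c[0],K=c[1],D=c[2],M=c[3])
print("heel z28");blobs(c,(0,0,0),(179,120,60),(200,60,440,235),80,.028)
print("iron z30");blobs(c,(0,0,110),(179,45,255),(200,0,500,250),60,.03)
print(px(c,[[.5537,-.2088,.028],[.4818,-.2148,.03],[.4871,-.2706,.03]]).round())
E
```

```text
t: 53.22
eef_pos: [0.5538, -0.2087, -0.0018]
tool_rot: [-2.105, -2.315, -0.034]
wrist_force: [-0.6, -0.1, -0.0]
width: 0.289
grasp_force: 30.0
t: 54.48
eef_pos: [0.5003, -0.3003, 0.1651]
tool_rot: [-2.108, -2.311, -0.033]
wrist_force: [-0.2, 0.2, -0.6]
width: 0.6
grasp_force: 0.0
t54.48 [ 0.5003 -0.3003  0.1651] yaw95.3 w0.600 F[-0.2  0.2 -0.6] g0.0 q [-0.75  0.48  1.28  0.02  1.39 -0.85]
heel z28
iron z30
px [345. 243.] c [ 536.  -355.9] size [50.7 22.1] ang 5.0
px [312. 163.] c [ 487.7 -267.8] size [11.2 41.7] ang 4.9
px [312. 114.] c [ 483.  -216.7] size [11.7 40. ] ang 4.9
[[379. 113.]
 [310. 112.]
 [311. 166.]]
```

```bash
python3 - <<'E'
from h import *
d=np.load("w15.npz");c=d["im"],d["K"],d["D"],d["M"];h=cv2.cvtColor(c[0],cv2.COLOR_BGR2HSV)
print(h[113,379],h[105,379],h[120,370])
for r in range(75,150,4): print(r,"".join("#" if h[r,x,2]<80 else ("o" if h[r,x,1]<70 else ".") for x in range(290,420,2)))
go(.5285,.2666,.15,0)
E
```

```text
[ 24  28 126] [23 27 84] [19 31 65]
75 .................................................................
79 .................................................................
83 .................................................................
87 .................................................................
91 .................................................................
95 ........oooooo...................................................
99 ........ooooooo.............................####.................
103 ........oo##oo..........................##########...............
107 ........oooooo.........................#####oooo###..............
111 ........oooooo.........................####ooooo###..............
115 ........ooooooo........................#####oooo###..............
119 ........ooooooo........................#####oooo###..............
123 ........ooooooo........................####ooooo##o..............
127 ........oo##ooo.......................######ooo###...............
131 ........ooooooo........................###########...............
135 .................................................................
139 .................................................................
143 .................................................................
147 ........oooooo...................................................
turn -84.6 then shift mm -28.0 564.6 29.5
```

Heel and both irons are seated. Next is the divider.

```bash
python3 -m handwheel '[[[0,0,0],10.7,0.5],[[0,0,0],10.7,0.5],[[0,0,0],10.7,0.5],[[0,0,0],10.7,0.5],[[0,0,0],10.7,0.5],[[0,0,0],10.7,0.5],[[0,0,0],10.7,0.5],[[0,0,0],10.7,0.5],[[0,0,0],10.6,0.5]]'|head -1
python3 -m handwheel '[[[-0.003,-0.0515,0],0,0.5],[[-0.003,-0.0515,0],0,0.5],[[-0.003,-0.0515,0],0,0.5],[[-0.003,-0.0515,0],0,0.5],[[-0.003,-0.0515,0],0,0.5],[[-0.003,-0.0515,0],0,0.5],[[-0.003,-0.0515,0],0,0.5],[[-0.003,-0.0515,0],0,0.5],[[-0.003,-0.0515,0],0,0.5],[[-0.003,-0.0515,0],0,0.5],[[0,-0.0515,0],0,0.5],[[0,0,0],0,0.5]]'
python3 - <<'E'
from h import *
st();c=cam("wrist");np.savez("w16.npz",im=c[0],K=c[1],D=c[2],M=c[3])
print(px(c,[[.442,.2679,.071],[.615,.2653,.071],[.529,.2666,.071]]).round(1))
h=cv2.cvtColor(c[0],cv2.COLOR_BGR2HSV)
for r in range(20,230,15): print(r,[tuple(int(v) for v in h[r,x]) for x in range(294,352,6)])
E
```

```text
t: 55.65
t: 57.15
eef_pos: [0.4765, 0.272, 0.1791]
tool_rot: [-3.116, 0.012, -0.005]
wrist_force: [-0.1, 0.3, -0.9]
width: 0.499
grasp_force: 0.0
t57.15 [0.4765 0.272  0.1791] yaw-0.4 w0.499 F[-0.1  0.3 -0.9] g0.0 q [0.29 0.4  1.38 0.02 1.35 1.86]
[[329.3 228.8]
 [332.1  48.7]
 [330.6 146.5]]
20 [(14, 158, 225), (24, 11, 242), (23, 8, 244), (23, 8, 244), (26, 7, 244), (26, 8, 244), (26, 7, 244), (26, 7, 244), (26, 7, 244), (26, 7, 244)]
35 [(13, 158, 190), (26, 7, 244), (25, 6, 245), (24, 5, 245), (24, 5, 245), (24, 5, 245), (25, 6, 246), (25, 6, 246), (30, 5, 245), (24, 5, 245)]
50 [(13, 141, 224), (14, 141, 226), (14, 151, 229), (14, 157, 228), (14, 149, 230), (14, 144, 230), (22, 101, 240), (15, 144, 230), (14, 152, 226), (14, 152, 225)]
65 [(26, 81, 247), (25, 88, 246), (23, 99, 242), (23, 103, 239), (23, 100, 242), (23, 96, 244), (22, 105, 238), (18, 115, 180), (22, 103, 240), (23, 99, 242)]
80 [(26, 83, 247), (25, 89, 246), (23, 101, 241), (23, 102, 239), (23, 99, 242), (23, 95, 244), (23, 101, 240), (18, 115, 215), (23, 105, 239), (23, 100, 242)]
95 [(26, 84, 246), (25, 89, 24
[... 727 characters left out ...]
18, 113, 153), (18, 111, 152), (18, 109, 152)]
170 [(18, 113, 156), (18, 113, 165), (18, 112, 155), (18, 113, 154), (18, 110, 149), (18, 111, 147), (18, 111, 154), (18, 112, 155), (18, 111, 152), (18, 112, 153)]
185 [(19, 111, 156), (18, 113, 169), (18, 112, 155), (18, 113, 154), (18, 111, 151), (18, 110, 148), (19, 112, 152), (18, 112, 153), (18, 112, 152), (18, 111, 154)]
200 [(18, 115, 189), (18, 116, 200), (18, 114, 176), (18, 113, 154), (19, 111, 151), (18, 112, 148), (18, 112, 153), (18, 114, 164), (19, 115, 216), (23, 95, 244)]
215 [(24, 94, 244), (26, 83, 247), (24, 94, 245), (18, 115, 191), (18, 112, 152), (18, 111, 149), (18, 114, 184), (23, 102, 239), (23, 96, 244), (24, 95, 244)]
```

```bash
python3 - <<'E'
from h import *
d=np.load("w16.npz");c=d["im"],d["K"],d["D"],d["M"]
poly=px(c,[[.446,.32,.035],[.612,.317,.035],[.612,.212,.035],[.446,.214,.035]]).astype(int)
m=np.zeros(c[0].shape[:2],np.uint8);cv2.fillPoly(m,[poly],255);h=cv2.cvtColor(c[0],cv2.COLOR_BGR2HSV)
k=cv2.inRange(h,np.array((0,130,0)),np.array((15,255,255)))&m;print("chip px on plate",cv2.countNonZero(k))
for q in cv2.findContours(k,0,2)[0]:
    if cv2.contourArea(q)>10: print(q.reshape(-1,2).mean(0),cv2.contourArea(q))
go(.529,.2668,.06,-.9);go(.529,.2668,.031,-.9)
E
```

```text
chip px on plate 0
turn 0.4 then shift mm 51.9 5.6 119.1
turn 0.4 then shift mm 51.9 6.3 148.1
```

```bash
python3 -m handwheel '[[[0.026,0.003,0.02],0.4,0.4],[[0.026,0.003,0.03],0,0.4],[[0,0,0.04],0,0.4],[[0,0,0.035],0,0.4],[[0,0,0.023],0,0.4],[[0,0,0],0,0.4]]'
python3 -m handwheel '[[[0,0,0],0,0],[[0,0,0],0,0],[[0,0,0],0,0],[[0,0,0],0,0],[[0,0,0],0,0]]'
python3 - <<'E'
from h import *
st()
E
```

```text
t: 57.95
eef_pos: [0.5296, 0.2643, 0.0302]
tool_rot: [-3.117, 0.033, -0.0]
wrist_force: [0.1, 0.4, -0.5]
width: 0.398
grasp_force: 0.0
t: 58.58
eef_pos: [0.531, 0.2658, 0.0324]
tool_rot: [-3.116, 0.03, -0.009]
wrist_force: [-1.9, 1.6, 5.8]
width: 0.09
grasp_force: 29.9
t58.58 [0.531  0.2658 0.0324] yaw-1.1 w0.090 F[-1.9  1.6  5.8] g29.9 q [0.25 0.64 1.44 0.03 1.06 1.83]
```

```bash
python3 -m handwheel '[[[0,0,-0.008],0,0],[[0,0,-0.02],0,0],[[0,0,-0.04],0,0],[[0,0,-0.05],0,0],[[0,0,0],0,0],[[0,0,0],0,0]]'
python3 - <<'E'
from h import *
st();c=cam("wrist");np.savez("w17.npz",im=c[0],K=c[1],D=c[2],M=c[3]);p=ctrl.observe()["eef_pos"]
m=R.from_rotvec(ctrl.observe()["tool_rot"]).as_matrix()
f=lambda a,b,z:p+m@np.array([a,b,0])+np.array([0,0,z])
# predicted far end of the web and of plate corners for offset 0
for o in(-.087,.087): print(o,px(c,[f(o,0,.0386),f(o,.056,.0026),f(o,-.056,.0026)]).round(1).tolist())
h=cv2.cvtColor(c[0],cv2.COLOR_BGR2HSV)
for r in range(0,110,4): print(r,"".join("#" if h[r,x,2]<90 else ("o" if h[r,x,1]<130 and h[r,x,0]>16 else ".") for x in range(225,425,4)))
E
```

```text
t: 59.32
eef_pos: [0.5295, 0.2621, 0.1484]
tool_rot: [-3.117, 0.032, -0.003]
wrist_force: [-0.5, 0.2, -2.4]
width: 0.088
grasp_force: 29.9
t59.33 [0.5295 0.2621 0.1484] yaw-1.2 w0.088 F[-0.5  0.2 -2.4] g29.9 q [0.25 0.5  1.3  0.02 1.33 1.83]
-0.087 [[321.4, 393.7], [396.3, 348.7], [249.2, 348.7]]
0.087 [[320.8, 102.1], [422.1, 105.4], [223.5, 105.5]]
0 ..................................................
4 ..................................................
8 ..................................................
12 ...........oooooooooooooooooooooooooooooo.........
16 ......ooooooooooooooooooooooooooooooooooo.........
20 ......ooooooooooooooooooooooooooooooooooo.........
24 ......ooooooooooooooooooooooooooooooooooo.........
28 ......ooooooooooooooooooooooooooooooooooo.........
32 ......ooooooooooooooooooooooooooooooooooo.........
36 ......ooooooooooooooooooooooooooooooooooo.........
40 ......ooooooooooooooooooooooooooooooooooo.........
44 ......ooooooooooooooooooooooooooooooooooo.........
48 .......oooooooooooooooooooooooooooooooooo.........
52 .......oooooooooooooooooooooooooooooooooo.........
56 .......oooooooooooooooooooooooooooooooooo.........
60 .......oooooooooooooooooooooooooooooooooo.........
64 .......oooooo..oooooooooooooooooooooooooo.........
68 .......ooooo...oooooooooooooooooooooooooo.........
72 .......ooooo....ooooooooooooooooooooooooo.........
76 .......ooooo....ooooooooooooooooooooooooo.........
80 .......ooooo....ooooooooooooooooooooooooo.........
84 .......ooooo....ooooooooooooooooooo.ooooo.........
88 .......oooooooooooooooooooooooo....oooooo.........
92 .......ooooooooo..ooo.ooooooooooooooooooo.........
96 .......oooooooooo....oooooooooooooooooooo.........
100 ........oooooooooooooooooooooooooooooo.o..........
104 ..................................................
108 .......................oooo.......................
```

```bash
python3 - <<'E'
from h import *
d=np.load("w17.npz");h=cv2.cvtColor(d["im"],cv2.COLOR_BGR2HSV)
for r in range(99,122,1): print(r,[tuple(int(v) for v in h[r,x]) for x in (245,270,300,318,322,326,350,380,405)])
for r in (112,130,150): print(r,"".join("o" if h[r,x,1]<130 and h[r,x,0]>16 else "." for x in range(215,435,2)), "first",[x for x in range(200,320) if h[r,x,1]<130 and h[r,x,0]>16][:1])
E
```

```text
99 [(14, 144, 214), (23, 8, 244), (26, 8, 244), (24, 5, 246), (24, 5, 246), (24, 5, 246), (25, 6, 246), (23, 14, 240), (15, 146, 205)]
100 [(14, 144, 215), (23, 9, 244), (23, 14, 239), (20, 6, 246), (25, 6, 246), (21, 7, 246), (25, 6, 245), (21, 21, 234), (14, 145, 207)]
101 [(15, 145, 215), (21, 15, 238), (21, 31, 200), (21, 15, 243), (22, 16, 243), (22, 16, 242), (20, 19, 243), (16, 53, 202), (14, 144, 207)]
102 [(14, 144, 216), (17, 42, 208), (15, 54, 146), (17, 61, 229), (16, 61, 225), (15, 57, 214), (15, 69, 221), (14, 91, 143), (14, 145, 207)]
103 [(14, 145, 215), (13, 97, 190), (12, 106, 127), (13, 124, 202), (13, 125, 194), (13, 103, 151), (13, 123, 160), (13, 133, 111), (14, 145, 207)]
104 [(14, 145, 214), (13, 145, 208), (13, 144, 122), (13, 152, 158), (13, 152, 154), (13, 146, 122), (13, 151, 120), (14, 150, 104), (14, 145, 206)]
105 [(15, 147, 212), (14, 159, 215), (13, 151, 120), (13, 152, 126), (13, 154, 126), (13, 150, 119), (13, 149, 115), (13, 150, 104), (14, 144, 207)]
106 [(14, 146, 211), (13, 160, 217), (13, 153, 120), (14, 149, 125), (14, 149, 125), (14, 150, 124
[... 1939 characters left out ...]
23, 99, 243), (23, 100, 242)]
120 [(25, 93, 245), (23, 99, 243), (22, 107, 237), (21, 109, 234), (21, 109, 234), (21, 109, 234), (22, 106, 236), (23, 99, 243), (23, 98, 242)]
121 [(25, 93, 245), (23, 99, 243), (22, 107, 237), (21, 109, 233), (21, 109, 233), (21, 109, 234), (22, 105, 237), (23, 99, 243), (23, 98, 242)]
112 .....ooooooooooooooooooooooooooooooooooooooooooooooooooooooooooooooooooooooooooooooooooooooooooooooooooo...... first [224]
130 .....ooooooooooooooooooooooooooooooooooooooooooooooooooooooooooooooooooooooooooooooooooooooooooooooooo........ first [225]
150 ......oooooooooooooooooooooooooooooooooooooooooooooooooooooooooooooooooooooooooooooooooooooooooooooooo........ first [227]
```

```bash
python3 -m handwheel '[[[0,0,0],-6.5,0],[[0,0,0.02],0,0],[[0,0,0.015],0,0],[[0,0,0],0,0]]'
python3 - <<'E'
from h import *
st();go(.5228,-.2391,.11,5.3)
E
```

```text
t: 59.88
eef_pos: [0.5295, 0.2631, 0.1125]
tool_rot: [-3.114, -0.145, -0.002]
wrist_force: [0.6, 0.3, -1.5]
width: 0.089
grasp_force: 29.9
t59.88 [0.5295 0.2631 0.1125] yaw5.3 w0.089 F[ 0.6  0.3 -1.5] g29.9 q [0.25 0.54 1.35 0.02 1.25 1.72]
turn 0.0 then shift mm -53.0 499.3 -9.6
```

```bash
python3 -m handwheel '[[[-0.0048,0.0454,0],0,0],[[-0.0048,0.0454,0],0,0],[[-0.0048,0.0454,0],0,0],[[-0.0048,0.0454,0],0,0],[[-0.0048,0.0454,0],0,0],[[-0.0048,0.0454,0],0,0],[[-0.0048,0.0454,0],0,0],[[-0.0048,0.0454,0],0,0],[[-0.0048,0.0454,0],0,0],[[-0.0048,0.0454,0],0,0],[[-0.0048,0.0454,0],0,0],[[0,0,0],0,0]]'
python3 -m handwheel '[[[0,0,0],0,0],[[0,0,0],0,0]]'
python3 - <<'E'
from h import *
st();go(.5228,-.2391,.095,5.3);c=cam("wrist");np.savez("w18.npz",im=c[0],K=c[1],D=c[2],M=c[3])
E
```

```text
t: 61.38
eef_pos: [0.5242, -0.2416, 0.1018]
tool_rot: [-3.114, -0.14, -0.009]
wrist_force: [0.1, -0.6, -3.0]
width: 0.089
grasp_force: 29.9
t: 61.62
eef_pos: [0.5244, -0.2374, 0.102]
tool_rot: [-3.113, -0.147, -0.008]
wrist_force: [-0.1, 0.8, -2.0]
width: 0.089
grasp_force: 29.9
t61.62 [ 0.5244 -0.2374  0.102 ] yaw5.4 w0.089 F[-0.1  0.8 -2. ] g29.9 q [-0.64  0.53  1.4   0.02  1.22  0.83]
turn 0.1 then shift mm -1.8 1.7 7.0
```

```bash
python3 -m handwheel '[[[-0.0018,0.0017,0],0,0],[[0,0,0.012],0,0],[[0,0,0],0,0],[[0,0,0],0,0]]' | sed -n 2p
python3 - <<'E'
from h import *
c=cam("wrist");np.savez("w18.npz",im=c[0],K=c[1],D=c[2],M=c[3]);p=ctrl.observe()["eef_pos"];m=R.from_rotvec(ctrl.observe()["tool_rot"]).as_matrix();st()
B=np.array([.5203,-.2393]);th=np.radians(5.4);Rb=np.array([[np.cos(th),-np.sin(th)],[np.sin(th),np.cos(th)]])
bw=lambda x,y,z:np.r_[B+Rb@np.array([x,y]),z]
P=lambda *a:px(c,[bw(*a)])[0].round(1).tolist()
for y in(-.03,.03): print("far rim out/in",P(.096,y,.062),P(.09,y,.062))
for x in(.03,.06): print("side rim out/in +y",P(x,.065,.062),P(x,.059,.062)," -y",P(x,-.065,.062),P(x,-.059,.062))
h=cv2.cvtColor(c[0],cv2.COLOR_BGR2HSV)
f=lambda r,x:"%d/%d/%d"%tuple(h[r,x])
for x in(int(P(.09,.03,.062)[0]),int(P(.09,-.03,.062)[0])): print("col",x,[ (r,f(r,x)) for r in range(50,112,3)])
for r in (int(P(.06,.06,.062)[1]),int(P(.03,.06,.062)[1])):
    print("row",r,[(x,f(r,x)) for x in range(190,240,3)],[(x,f(r,x)) for x in range(405,455,3)])
E
```

```text
eef_pos: [0.5227, -0.2402, 0.0896]
t62.23 [ 0.5228 -0.2403  0.0898] yaw5.3 w0.085 F[ 0.4 -0.3 -2.1] g29.9 q [-0.65  0.55  1.41  0.02  1.19  0.82]
far rim out/in [367.5, 96.1] [367.1, 105.7]
far rim out/in [276.6, 96.4] [277.0, 106.0]
side rim out/in +y [233.8, 192.4] [241.9, 192.5]  -y [411.6, 193.4] [403.3, 193.3]
side rim out/in +y [229.7, 151.3] [238.1, 151.3]  -y [415.7, 151.6] [407.0, 151.5]
col 277 [(50, '16/139/233'), (53, '16/139/233'), (56, '16/140/232'), (59, '16/141/230'), (62, '15/141/228'), (65, '15/142/227'), (68, '15/143/225'), (71, '14/144/218'), (74, '14/143/214'), (77, '15/144/216'), (80, '15/143/217'), (83, '15/143/218'), (86, '14/143/220'), (89, '15/143/221'), (92, '15/142/224'), (95, '23/110/246'), (98, '25/102/247'), (101, '25/102/247'), (104, '17/132/213'), (107, '17/119/148'), (110, '18/116/214')]
col 367 [(50, '15/143/225'), (53, '16/140/232'), (56, '16/136/236'), (59, '16/137/236'), (62, '16/139/235'), (65, '15/140/233'), (68, '15/142/227'), (71, '15/142/222'), (74, '15/142/221'), (77, '15/142/221'), (80, '15/142/222'), (83, '15/142/224'), (86, '15/142/226')
[... 903 characters left out ...]
1/220'), (193, '15/143/219'), (196, '15/143/220'), (199, '15/143/219'), (202, '15/143/220'), (205, '15/144/220'), (208, '15/144/220'), (211, '15/144/220'), (214, '15/144/220'), (217, '15/144/220'), (220, '15/144/220'), (223, '15/142/221'), (226, '15/143/220'), (229, '14/142/221'), (232, '20/115/239'), (235, '25/92/245'), (238, '25/90/245')] [(405, '18/113/163'), (408, '18/113/162'), (411, '18/112/161'), (414, '15/127/131'), (417, '14/135/121'), (420, '14/135/121'), (423, '14/137/121'), (426, '14/135/121'), (429, '14/135/121'), (432, '14/134/120'), (435, '15/136/120'), (438, '15/140/137'), (441, '14/146/212'), (444, '14/143/214'), (447, '14/144/214'), (450, '14/144/215'), (453, '14/144/200')]
```

```bash
python3 - <<'E'
from h import *
go(.5228,-.2393,.065,5.4)
E
python3 -m handwheel '[[[0.0003,-0.001,0.012],0,0],[[0,0,0.01],0,0],[[0,0,0],0,0],[[0,0,0],0,0]]'
python3 - <<'E'
from h import *
st();go(.5228,-.2393,.045,5.4)
E
```

```text
turn -0.1 then shift mm -0.1 -0.3 24.8
t: 62.72
eef_pos: [0.5231, -0.2387, 0.0678]
tool_rot: [-3.113, -0.145, -0.008]
wrist_force: [0.2, -0.3, -1.9]
width: 0.093
grasp_force: 29.9
t62.73 [ 0.5231 -0.2387  0.0678] yaw5.3 w0.093 F[ 0.2 -0.3 -1.9] g29.9 q [-0.64  0.57  1.44  0.02  1.14  0.82]
turn -0.1 then shift mm -0.5 1.1 22.8
```

Underside at about z 65 mm. Going into the box now, in small steps.

```bash
python3 -m handwheel '[[[-0.0003,0.001,0.004],0,0],[[0,0,0.004],0,0],[[0,0,0.003],0,0],[[0,0,0],0,0]]' | sed -n 2,4p
python3 -m handwheel '[[[0,0,0.005],0,0],[[0,0,0.004],0,0],[[0,0,0],0,0]]'| sed -n 2,4p
python3 -m handwheel '[[[0,0,0.003],0,0],[[0,0,0.003],0,0],[[0,0,0],0,0],[[0,0,0],0,0]]'| sed -n 2,4p
```

```text
eef_pos: [0.5227, -0.2393, 0.0565]
tool_rot: [-3.113, -0.145, -0.008]
wrist_force: [0.3, 0.2, -0.8]
eef_pos: [0.5227, -0.239, 0.0474]
tool_rot: [-3.113, -0.145, -0.007]
wrist_force: [-0.1, -0.2, -0.7]
eef_pos: [0.523, -0.239, 0.0418]
tool_rot: [-3.113, -0.145, -0.008]
wrist_force: [0.8, 0.4, -2.4]
```

Inside the rim with no contact. The expected rest height is a reported z of about 0.0384.

```bash
for i in 1; do python3 -m handwheel '[[[0,0,0.0015],0,0],[[0,0,0],0,0]]' | sed -n 2,4p
python3 -m handwheel '[[[0,0,0.0015],0,0],[[0,0,0],0,0]]'| sed -n 2,4p
python3 -m handwheel '[[[0,0,0.001],0,0],[[0,0,0],0,0]]'| sed -n 2,4p; done
```

```text
eef_pos: [0.5229, -0.239, 0.0402]
tool_rot: [-3.113, -0.145, -0.008]
wrist_force: [0.1, -0.3, -2.4]
eef_pos: [0.5231, -0.2389, 0.0392]
tool_rot: [-3.114, -0.146, -0.009]
wrist_force: [-0.6, 2.4, 3.0]
eef_pos: [0.523, -0.2386, 0.0385]
tool_rot: [-3.113, -0.146, -0.009]
wrist_force: [-2.1, 3.6, 7.4]
```

```bash
python3 -m handwheel '[[[0,0,0],0,0.15],[[0,0,0],0,0.3],[[0,0,0],0,0.35],[[0,0,-0.02],0,0.35],[[0,0,-0.05],0,0.5],[[0,0,-0.05],0,0.5],[[-0.03,0,-0.02],0,0.5],[[-0.03,0,0],0,0.5],[[0,0,0],0,0.5]]' | sed -n 1,3p
python3 - <<'E'
from h import *
st();c=cam("wrist");np.savez("w19.npz",im=c[0],K=c[1],D=c[2],M=c[3])
h=cv2.cvtColor(c[0],cv2.COLOR_BGR2HSV)
B=np.array([.5203,-.2393]);th=np.radians(5.4);Rb=np.array([[np.cos(th),-np.sin(th)],[np.sin(th),np.cos(th)]])
P=lambda x,y,z:px(c,[np.r_[B+Rb@np.array([x,y]),z]])[0].round(1).tolist()
for y in(-.03,.03): print("far plate edge",P(.087,y,.041),"in wall base",P(.09,y,.041),"rim in",P(.09,y,.062))
for s in(1,-1): print("side plate edge",P(.04,s*.056,.041),"wall",P(.04,s*.059,.041),"rim",P(.04,s*.059,.062))
print("web far",P(.087,0,.077),P(0.087,0.004,.077),P(0.087,-.004,.077))
f=lambda r,x:"%d/%d/%d"%tuple(h[r,x])
for y in(.03,-.03):
    x=int(P(.087,y,.041)[0]);r0=int(P(.087,y,.041)[1]);print("col",x,[(r,f(r,x)) for r in range(r0-16,r0+8,2)])
for s in(1,-1):
    x0,r=[int(v) for v in P(.04,s*.056,.041)];print("row",r,[(x,f(r,x)) for x in range(x0-14,x0+14,2)])
E
```

```text
t: 65.97
eef_pos: [0.4616, -0.2482, 0.1777]
tool_rot: [-3.114, -0.143, -0.008]
t65.97 [ 0.4616 -0.2482  0.1777] yaw5.2 w0.501 F[ 0.2 -0.4 -0.6] g0.0 q [-0.73  0.37  1.43  0.02  1.35  0.74]
far plate edge [352.7, 47.2] in wall base [352.8, 43.8] rim in [354.7, 38.0]
far plate edge [291.8, 47.8] in wall base [291.7, 44.4] rim in [288.7, 38.6]
side plate edge [268.3, 98.5] wall [265.4, 98.5] rim [260.6, 97.1]
side plate edge [376.8, 98.0] wall [379.7, 98.0] rim [383.6, 96.5]
web far [321.1, 37.4] [316.5, 37.5] [325.8, 37.4]
col 291 [(31, '24/105/246'), (33, '25/101/247'), (35, '25/103/246'), (37, '18/130/221'), (39, '16/124/132'), (41, '17/123/126'), (43, '17/121/129'), (45, '17/121/129'), (47, '18/119/184'), (49, '24/94/245'), (51, '25/86/246'), (53, '25/86/246')]
col 352 [(31, '24/104/246'), (33, '24/104/246'), (35, '23/108/245'), (37, '17/129/199'), (39, '17/122/123'), (41, '17/122/119'), (43, '17/122/123'), (45, '17/122/134'), (47, '18/118/217'), (49, '24/97/244'), (51, '24/96/244'), (53, '24/95/244')]
row 98 [(254, '17/132/237'), (256, '24/104/246'), (258, '25/98/247'), (260, '24/107/245'), (262, '17/128/175'), (264, '17/121/120'), (266, '17/121/122'), (268, '18/121/209'), (270, '25/87/246'), (272, '26/84/246'), (274, '26/85/246'), (276, '26/83/246'), (278, '26/82/246'), (280, '26/82/246')]
row 98 [(362, '24/92/245'), (364, '24/92/245'), (366, '24/92/245'), (368, '25/91/245'), (370, '26/86/246'), (372, '26/83/247'), (374, '26/83/247'), (376, '24/98/243'), (378, '17/121/167'), (380, '17/120/125'), (382, '17/124/134'), (384, '19/124/235'), (386, '25/100/247'), (388, '25/99/247')]
```

The divider sits exactly level on the posts. Next come the tins, gripped with the fingers along the lane.

```bash
python3 -m handwheel '[[[0,-0.047,0.01],0,0.6],[[0,-0.047,0.01],0,0.6],[[0,-0.047,0.01],0,0.6],[[0,-0.047,0.01],0,0.65],[[0,0,0],-10,0.65],[[0,0,0],-10,0.65],[[0,0,0],-10,0.65],[[0,0,0],-10,0.65],[[0,0,0],-10,0.65],[[0,0,0],-10,0.65],[[0,0,0],-10,0.65],[[0,0,0],-10,0.65]]'|sed -n 1,2p
python3 -m handwheel '[[[0,0,0],-10,0.65],[[0,0,0],0,0.65]]'|sed -n 1,2p
python3 - <<'E'
from h import *
st();c=cam("wrist");np.savez("w20.npz",im=c[0],K=c[1],D=c[2],M=c[3])
print("z30");blobs(c,(0,0,60),(179,60,255),(200,0,560,250),150,.03)
h=cv2.cvtColor(c[0],cv2.COLOR_BGR2HSV);P=px(c,[[.447,.004,.03]])[0].astype(int);print(P)
for r in range(P[1]-40,P[1]+44,5): print(r,"".join("#" if h[r,x,2]<90 and h[r,x,1]<90 else ("o" if h[r,x,1]<60 and h[r,x,2]>190 else ("+" if h[r,x,1]<60 else ".")) for x in range(P[0]-60,P[0]+60,2)))
E
```

```text
t: 67.53
eef_pos: [0.4462, -0.0596, 0.1417]
t: 67.78
eef_pos: [0.446, -0.0597, 0.1417]
t67.78 [ 0.446  -0.0597  0.1417] yaw95.3 w0.651 F[ 0.1 -0.3 -0.3] g0.0 q [-0.41  0.29  1.69  0.03  1.17 -0.52]
z30
px [353. 216.] c [482.2 -78.4] size [38.6 33.8] ang 64.6
px [497. 149.] c [625.3   5.9] size [50.3 62.3] ang 5.9
px [328. 136.] c [447.5   4.6] size [33.7 34.6] ang 50.3
px [518.  78.] c [622.7  74.3] size [16.  34.7] ang 24.4
px [549.  70.] c [647.6  84.4] size [25.3 37.6] ang 18.0
px [441.  58.] c [543.4  84.3] size [43.3 34. ] ang 31.0
[327 136]
96 ............................................................
101 ............................................................
106 ............................................................
111 ............................................................
116 ............................................................
121 ..........................oooooooooo........................
126 ........................oooooooooooooo......................
131 ......................ooooooooooooooooo.....................
136 ......................oooooooooooooooooo....................
141 .......................+oooooooooooooooo....................
146 ........................+++++ooooooooo......................
151 ..........................+++++++ooo........................
156 ............................................................
161 ............................................................
166 ............................................................
171 ............................................................
176 ............................................................
```

```bash
python3 - <<'E'
from h import *
go(.4475,.0046,-.004,95.4)
E
```

```text
turn -0.2 then shift mm 60.2 6.8 147.3
```

```bash
python3 -m handwheel '[[[0.03,0.0034,0],0,0.65],[[0.0302,0.0034,0.03],0,0.65],[[0,0,0.045],0,0.65],[[0,0,0.04],0,0.65],[[0,0,0.02],0,0.65],[[0,0,0.0123],0,0.65],[[0,0,0],0,0.65],[[0,0,0],0,0],[[0,0,0],0,0],[[0,0,0],0,0],[[0,0,0],0,0],[[0,0,0],0,0]]'
python3 -m handwheel '[[[0,0,-0.02],0,0],[[0,0,-0.05],0,0],[[0,0,-0.05],0,0],[[0,0,-0.02],0,0],[[0,0,0],0,0]]'
python3 - <<'E'
from h import *
st();B=np.array([.5203,-.2393]);th=np.radians(5.4);Rb=np.array([[np.cos(th),-np.sin(th)],[np.sin(th),np.cos(th)]])
for n,l in [("tin1",(-.042,.030)),("tin2",(.044,.030)),("br",(0,-.030))]: print(n,(B+Rb@np.array(l)).round(4))
q=B+Rb@np.array([-.042,.03]);go(q[0],q[1],.12,95.4)
E
```

```text
t: 69.32
eef_pos: [0.4473, 0.0043, -0.0032]
tool_rot: [-2.107, -2.313, -0.034]
wrist_force: [-0.8, 0.3, 6.8]
width: 0.381
grasp_force: 30.0
t: 69.95
eef_pos: [0.4469, 0.0007, 0.1372]
tool_rot: [-2.108, -2.314, -0.035]
wrist_force: [0.0, -0.8, -1.2]
width: 0.384
grasp_force: 30.0
t69.95 [0.4469 0.0007 0.1372] yaw95.3 w0.384 F[ 0.  -0.8 -1.2] g30.0 q [-0.28  0.29  1.71  0.03  1.15 -0.38]
tin1 [ 0.4757 -0.2134]
tin2 [ 0.5613 -0.2053]
br [ 0.5231 -0.2692]
turn -0.1 then shift mm -216.2 8.4 12.2
```

```bash
python3 -m handwheel '[[[-0.054,0.002,0],0,0],[[-0.054,0.002,0],0,0],[[-0.054,0.002,0],0,0],[[-0.0542,0.002,0],0,0],[[0,0,0.03],0,0],[[0,0,0.03],0,0],[[0,0,0],0,0],[[0,0,0],0,0]]'
python3 - <<'E'
from h import *
st();go(.4757,-.2134,.039,95.4)
E
```

```text
t: 70.95
eef_pos: [0.475, -0.2121, 0.0712]
tool_rot: [-2.106, -2.312, -0.033]
wrist_force: [-0.9, 0.5, -0.4]
width: 0.38
grasp_force: 30.0
t70.95 [ 0.475  -0.2121  0.0712] yaw95.4 w0.380 F[-0.9  0.5 -0.4] g30.0 q [-0.66  0.49  1.59  0.03  1.07 -0.77]
turn -0.0 then shift mm -2.1 0.3 32.2
```

```bash
python3 -m handwheel '[[[-0.002,0,0.02],0,0],[[0,0,0.008],0,0],[[0,0,0.003],0,0],[[0,0,0],0,0]]'|sed -n 2,4p
python3 -m handwheel '[[[0,0,0.0012],0,0],[[0,0,0],0,0]]'|sed -n 2,4p
python3 -m handwheel '[[[0,0,0.001],0,0],[[0,0,0],0,0]]'|sed -n 2,4p
```

```text
eef_pos: [0.4753, -0.2134, 0.0404]
tool_rot: [-2.106, -2.313, -0.033]
wrist_force: [-0.0, 0.7, -0.3]
eef_pos: [0.4752, -0.2133, 0.0389]
tool_rot: [-2.106, -2.313, -0.033]
wrist_force: [-0.4, -0.1, -1.0]
eef_pos: [0.4752, -0.2133, 0.0379]
tool_rot: [-2.106, -2.313, -0.033]
wrist_force: [-0.8, -0.0, 0.4]
```

```bash
python3 -m handwheel '[[[0,0,0.0005],0,0],[[0,0,0],0,0.42],[[0,0,0],0,0.5],[[0,0,0],0,0.5],[[0,0,-0.03],0,0.5],[[0,0,-0.05],0,0.5],[[0,0,-0.03],0,0.65],[[0.054,0.015,0],0,0.65],[[0.054,0.015,0],0,0.65],[[0.054,0.015,0],0,0.65],[[0.054,0,0],0,0.65],[[0,0,0],0,0.65]]'|sed -n 1,2p
python3 - <<'E'
from h import *
st();c=cam("wrist");print("z30");blobs(c,(0,0,60),(179,60,255),(150,0,560,250),150,.03)
go(.5457,.0855,-.004,95.4)
E
```

```text
t: 73.45
eef_pos: [0.4987, 0.0061, 0.1529]
t73.45 [0.4987 0.0061 0.1529] yaw95.6 w0.649 F[ 0.  -0.9  0.6] g0.0 q [-0.24  0.35  1.55  0.03  1.24 -0.35]
z30
px [435. 195.] c [630.4  12. ] size [50. 62.] ang 5.7
px [480. 137.] c [656.6  84. ] size [44.3 38.9] ang 13.9
px [375. 124.] c [546.8  86.9] size [34.6 35. ] ang 52.5
px [512.  10.] c [657.4 199.8] size [88.7 20.1] ang 7.2
turn 0.1 then shift mm 72.6 52.9 159.0
```

```bash
python3 -m handwheel '[[[0.0368,0.0268,0.02],0,0.65],[[0.0368,0.0268,0.03],0,0.65],[[0,0,0.04],0,0.65],[[0,0,0.04],0,0.65],[[0,0,0.018],0,0.65],[[0,0,0.011],0,0.65],[[0,0,0],0,0.65],[[0,0,0],0,0],[[0,0,0],0,0],[[0,0,0],0,0],[[0,0,0],0,0],[[0,0,0],0,0]]'
python3 -m handwheel '[[[0,0,-0.02],0,0],[[0,0,-0.05],0,0],[[0,0,-0.05],0,0],[[0,0,-0.02],0,0],[[0,0,0],0,0]]'|sed -n 2,6p
python3 - <<'E'
from h import *
st();go(.5613,-.2053,.12,95.4)
E
```

```text
t: 75.0
eef_pos: [0.5469, 0.0853, -0.0034]
tool_rot: [-2.107, -2.313, -0.034]
wrist_force: [-1.0, -0.6, 6.2]
width: 0.378
grasp_force: 30.0
eef_pos: [0.5464, 0.0819, 0.137]
tool_rot: [-2.107, -2.314, -0.036]
wrist_force: [-0.1, 0.3, -1.1]
width: 0.38
grasp_force: 30.0
t75.62 [0.5464 0.0819 0.137 ] yaw95.4 w0.380 F[-0.1  0.3 -1.1] g30.0 q [-0.08  0.45  1.43  0.03  1.25 -0.18]
turn -0.0 then shift mm -287.7 -12.3 9.9
```

```bash
python3 -m handwheel '[[[-0.048,-0.002,0],0,0],[[-0.048,-0.002,0],0,0],[[-0.048,-0.002,0],0,0],[[-0.048,-0.002,0],0,0],[[-0.048,-0.002,0],0,0],[[-0.0475,-0.002,0],0,0],[[0,0,0.03],0,0],[[0,0,0.03],0,0],[[0,0,0],0,0],[[0,0,0],0,0]]'|sed -n 1,5p
python3 - <<'E'
from h import *
st();go(.5613,-.2053,.039,95.4)
E
```

```text
t: 76.88
eef_pos: [0.5613, -0.2038, 0.0691]
tool_rot: [-2.106, -2.313, -0.034]
wrist_force: [0.2, 0.1, -0.3]
width: 0.378
t76.88 [ 0.5613 -0.2038  0.0691] yaw95.4 w0.378 F[ 0.2  0.1 -0.3] g30.0 q [-0.56  0.6   1.37  0.03  1.18 -0.66]
turn -0.0 then shift mm -2.2 -0.3 30.1
```

```bash
python3 -m handwheel '[[[-0.002,0,0.02],0,0],[[0,0,0.007],0,0],[[0,0,0.003],0,0],[[0,0,0],0,0]]'|sed -n 2,4p
python3 -m handwheel '[[[0,0,0.001],0,0],[[0,0,0],0,0]]'|sed -n 2,4p
python3 -m handwheel '[[[0,0,0.0007],0,0],[[0,0,0],0,0]]'|sed -n 2,4p
```

```text
eef_pos: [0.5616, -0.2051, 0.0393]
tool_rot: [-2.106, -2.313, -0.034]
wrist_force: [-0.1, 0.7, -1.1]
eef_pos: [0.5614, -0.2051, 0.038]
tool_rot: [-2.106, -2.312, -0.033]
wrist_force: [0.7, -0.1, -0.3]
eef_pos: [0.5615, -0.2051, 0.0376]
tool_rot: [-2.106, -2.313, -0.034]
wrist_force: [-1.1, 0.6, 4.2]
```

```bash
python3 -m handwheel '[[[0,0,0],0,0.42],[[0,0,0],0,0.5],[[0,0,0],0,0.5],[[0,0,-0.03],0,0.5],[[0,0,-0.05],0,0.5],[[0,0,-0.01],0,0.5],[[0,0,0],10.5,0.5],[[0,0,0],10.5,0.5],[[0,0,0],10.4,0.5],[[0,0,0],0,0.5]]'|sed -n 1,2p
python3 - <<'E'
from h import *
st();go(.459,-.134,.12,64)
E
```

```text
t: 79.12
eef_pos: [0.5607, -0.2071, 0.1262]
t79.12 [ 0.5607 -0.2071  0.1262] yaw64.0 w0.499 F[ 0.7  0.1 -0.3] g0.0 q [-0.56  0.54  1.3   0.02  1.31 -0.12]
turn 0.0 then shift mm 21.0 -123.4 7.8
```

```bash
python3 -m handwheel '[[[0.007,-0.041,0],0,0.5],[[0.007,-0.041,0],0,0.5],[[0.007,-0.041,0],0,0.5],[[0,0,0],0,0.5],[[0,0,0],0,0.5]]'|sed -n 1,2p
python3 - <<'E'
from h import *
st();c=cam("wrist");np.savez("w21.npz",im=c[0],K=c[1],D=c[2],M=c[3])
print("z6");blobs(c,(0,0,60),(179,60,255),(150,0,560,250),150,.006)
print("z30");blobs(c,(0,0,60),(179,60,255),(150,0,560,250),150,.03)
h=cv2.cvtColor(c[0],cv2.COLOR_BGR2HSV);P=px(c,[[.485,-.08,.02]])[0].astype(int);print(P)
for r in range(P[1]-45,P[1]+50,3): print(r,"".join("." if h[r,x,1]>70 else chr(48+h[r,x,2]//26) for x in range(P[0]-50,P[0]+50,2)))
print("x0",P[0]-50)
E
```

```text
t: 79.75
eef_pos: [0.4605, -0.135, 0.1285]
t79.75 [ 0.4605 -0.135   0.1285] yaw64.1 w0.500 F[ 0.1 -0.1 -1. ] g0.0 q [-0.55  0.35  1.63  0.03  1.17 -0.1 ]
z6
px [454. 229.] c [ 575.9 -236.2] size [44.5 62.5] ang 37.0
px [323. 142.] c [486.6 -83.7] size [36.1 38.2] ang 65.1
px [439.   8.] c [634.9 -26.3] size [22.9 53.3] ang 64.8
z30
px [454. 229.] c [ 569.2 -222.2] size [40.8 57.4] ang 37.0
px [323. 142.] c [487.3 -82.2] size [33.1 35.1] ang 65.1
px [439.   8.] c [623.5 -29.6] size [21.  48.9] ang 64.8
[320 140]
95 ..................................................
98 ..................................................
101 ..................................................
104 ..................................................
107 ..................................................
110 ..................................................
113 ..................................................
116 ..................................................
119 ..................................................
122 ..................................................
125 ..................9999889999999
[... 481 characters left out ...]
.666656666666666666..............
155 ..................666656666666666666..............
158 ..................566655555555555555..............
161 ...................6.7............................
164 ..................................................
167 ..................................................
170 ..................................................
173 ..................................................
176 ..................................................
179 ..................................................
182 ..................................................
185 ..................................................
188 ..................................................
x0 270
```

```bash
python3 - <<'E'
from h import *
d=np.load("w21.npz");c=d["im"],d["K"],d["D"],d["M"]
print(w(c,[(310.5,141.5),(306,141.5),(315,141.5)],.03)*1e3, w(c,[(306,141.5),(344,141.5)],.006)*1e3)
q=w(c,[(310.5,141.5)],.03)[0];go(q[0],q[1],-.007,65)
E
```

```text
[[476.64837659 -76.26985806  30.        ]
 [472.82344462 -74.40622099  30.        ]
 [480.47259271 -78.13224658  30.        ]] [[470.77384377 -75.13464775   6.        ]
 [505.96254632 -92.2489805    6.        ]]
turn -1.0 then shift mm 56.8 -9.5 136.9
```

```bash
python3 -m handwheel '[[[0.028,-0.0045,0.01],-1,0.35],[[0.0288,-0.005,0.03],0,0.35],[[0,0,0.04],0,0.35],[[0,0,0.03],0,0.35],[[0,0,0.016],0,0.35],[[0,0,0.0109],0,0.35],[[0,0,0],0,0.35]]'|sed -n 2,6p
python3 -m handwheel '[[[0,0,0],0,0],[[0,0,0],0,0],[[0,0,0],0,0],[[0,0,0],0,0],[[0,0,0],0,0]]'|sed -n 2,6p
python3 -m handwheel '[[[0,0,-0.02],0,0],[[0,0,-0.05],0,0],[[0,0,-0.05],0,0],[[0,0,-0.02],0,0],[[0,0,0],0,0]]'|sed -n 2,6p
python3 - <<'E'
from h import *
st();B=np.array([.5203,-.2393]);th=np.radians(5.4);Rb=np.array([[np.cos(th),-np.sin(th)],[np.sin(th),np.cos(th)]]);q=B+Rb@np.array([-.014,-.031]);print(q);go(*q,.12)
E
```

```text
eef_pos: [0.4765, -0.0759, -0.0075]
tool_rot: [-2.634, -1.676, -0.026]
wrist_force: [0.2, -0.2, 0.4]
width: 0.346
grasp_force: 0.0
eef_pos: [0.4764, -0.0758, -0.0064]
tool_rot: [-2.635, -1.677, -0.027]
wrist_force: [-1.1, 0.3, 6.9]
width: 0.087
grasp_force: 30.0
eef_pos: [0.476, -0.0794, 0.1339]
tool_rot: [-2.636, -1.678, -0.029]
wrist_force: [0.3, 0.8, -0.9]
width: 0.089
grasp_force: 30.0
t81.92 [ 0.476  -0.0794  0.1339] yaw64.9 w0.089 F[ 0.3  0.8 -0.9] g30.0 q [-0.43  0.35  1.62  0.03  1.18  0.  ]
[ 0.50927949 -0.27147994]
turn 0.0 then shift mm -160.3 111.5 9.5
```

```bash
python3 -m handwheel '[[[-0.04,0.028,0],0,0],[[-0.04,0.028,0],0,0],[[-0.04,0.028,0],0,0],[[-0.04,0.0275,0],0,0],[[0,0,0],-10.2,0],[[0,0,0],-10.2,0],[[0,0,0],-10.1,0],[[0,0,0.02],0,0],[[0,0,0],0,0],[[0,0,0],0,0]]'|sed -n 1,5p
python3 - <<'E'
from h import *
st();go(.5093,-.2715,.06,95.4)
E
```

```text
t: 83.18
eef_pos: [0.5089, -0.2708, 0.108]
tool_rot: [-2.104, -2.313, -0.033]
wrist_force: [0.2, -0.2, -0.1]
width: 0.088
t83.17 [ 0.5089 -0.2708  0.108 ] yaw95.4 w0.088 F[ 0.2 -0.2 -0.1] g30.0 q [-0.7   0.53  1.38  0.02  1.24 -0.81]
turn 0.0 then shift mm -2.0 0.0 48.0
```

```bash
python3 -m handwheel '[[[-0.002,0,0.03],0,0],[[0,0,0.025],0,0],[[0,0,0.012],0,0],[[0,0,0],0,0],[[0,0,0],0,0]]'|sed -n 2,6p
python3 -m handwheel '[[[0,0,0.003],0,0],[[0,0,0],0,0]]'|sed -n 2,4p
python3 -m handwheel '[[[0,0,0.002],0,0],[[0,0,0],0,0]]'|sed -n 2,4p
python3 -m handwheel '[[[0,0,0.001],0,0],[[0,0,0],0,0]]'|sed -n 2,4p
```

```text
eef_pos: [0.5099, -0.2715, 0.0423]
tool_rot: [-2.105, -2.315, -0.034]
wrist_force: [0.6, -0.1, -0.6]
width: 0.085
grasp_force: 30.0
eef_pos: [0.5095, -0.2711, 0.0385]
tool_rot: [-2.104, -2.314, -0.033]
wrist_force: [0.4, 0.1, 0.0]
eef_pos: [0.5094, -0.271, 0.0362]
tool_rot: [-2.104, -2.314, -0.033]
wrist_force: [0.7, 1.1, -1.1]
eef_pos: [0.5094, -0.2709, 0.0352]
tool_rot: [-2.104, -2.314, -0.033]
wrist_force: [0.3, 0.0, -0.9]
```

```bash
python3 -m handwheel '[[[0,0,0.001],0,0],[[0,0,0],0,0]]'|sed -n 2,4p
python3 -m handwheel '[[[0,0,0],0,0.12],[[0,0,0],0,0.25],[[0,0,0],0,0.25],[[0,0,-0.03],0,0.25],[[0,0,-0.05],0,0.25],[[0,0,-0.05],0,0.25],[[-0.05,-0.04,-0.03],0,0.25],[[-0.03,-0.04,0],0,0.25],[[0,0,0],0,0.25],[[0,0,0],0,0.25]]'|sed -n 1,2p
python3 - <<'E'
from h import *
st();c=cam("wrist");t=cam("top")
print("items z71");blobs(c,(0,0,60),(179,45,255),(100,0,560,250),100,.071)
print("top: items on plate z71");blobs(t,(0,0,90),(179,55,255),(420,170,495,262),10,.071)
print("scraper");blobs(c,(0,80,10),(12,255,90),(100,0,600,250),100,.059)
blobs(t,(0,0,0),(20,255,80),(335,160,375,192),20,.059)
print("jar/spool");blobs(t,(0,0,110),(179,45,255),(310,150,340,185),20,.05);blobs(t,(18,120,120),(32,255,255),(325,130,360,160),20,.03)
print("tray chips");blobs(t,(0,100,20),(18,255,255),(236,158,277,181),3,.006)
B=np.array([.5203,-.2393]);th=np.radians(5.4);Rb=np.array([[np.cos(th),-np.sin(th)],[np.sin(th),np.cos(th)]])
for l in [(-.042,.03),(.044,.03),(-.014,-.031),(0,-.031)]: q=np.r_[B+Rb@np.array(l),.071];print(l,q.round(3),px(c,[q]).round())
cv2.imwrite("pics/end.png",c[0])
E
```

```text
eef_pos: [0.5096, -0.271, 0.0346]
tool_rot: [-2.104, -2.314, -0.033]
wrist_force: [-0.3, 0.2, 2.2]
t: 86.05
eef_pos: [0.441, -0.3555, 0.1884]
t86.05 [ 0.441  -0.3555  0.1884] yaw95.4 w0.249 F[-0.6  0.3  0.2] g0.0 q [-0.9   0.44  1.29  0.02  1.43 -0.99]
items z71
px [406. 210.] c [ 536.8 -362.7] size [23.8 79.2] ang 74.3
px [405. 124.] c [ 517.8 -273.2] size [32.8 33.7] ang 5.6
px [371.  56.] c [ 474.7 -214.9] size [36.7 33.8] ang 53.7
px [459.  56.] c [ 558.5 -207.2] size [43.3 33.5] ang 46.6
top: items on plate z71
px [450. 236.] c [ 474.  -215.3] size [31.7 31.8] ang 42.0
px [470. 217.] c [ 520.5 -270.6] size [32.8 42.4] ang 5.9
px [443. 201.] c [ 559.9 -205.7] size [30.3 30.1] ang 88.8
scraper
px [356. 177.] c [631.8   4. ] size [34.4 47.9] ang 8.5
jar/spool
px [325. 171.] c [646.3  82. ] size [30.5 34.1] ang 88.8
px [342. 143.] c [726.6  35.1] size [39.7 40.5] ang 44.7
tray chips
px [240. 176.] c [649.  307.1] size [19.4 13.2] ang 0.8
(-0.042, 0.03) [ 0.476 -0.213  0.071] [[372.  55.]]
(0.044, 0.03) [ 0.561 -0.205  0.071] [[462.  56.]]
(-0.014, -0.031) [ 0.509 -0.271  0.071] [[397. 122.]]
(0, -0.031) [ 0.523 -0.27   0.071] [[411. 122.]]
```

```bash
python3 -m handwheel '[[[0.055,0.015,0],0,0.25],[[0.055,0.015,0],0,0.25],[[0.055,0.015,0],0,0.25],[[0.055,0.015,0],0,0.25],[[0.055,0.015,0],0,0.25],[[0.055,0.015,0],0,0.25],[[0.055,0.015,0],0,0.25],[[0.055,0.015,0],0,0.25],[[0.05,0.015,0],0,0.25],[[0.05,0.03,0],0,0.25],[[0,0.03,0],0,0.25],[[0,0,0],0,0.25]]'|sed -n 1,2p
python3 - <<'E'
from h import *
st();c=cam("wrist")
print("tray corners px",px(c,[[.626,.322,.028],[.694,.322,.028],[.694,.208,.028],[.626,.208,.028]]).round().tolist())
q=px(c,[[.626,.322,.028],[.694,.322,.028],[.694,.208,.028],[.626,.208,.028]]);x0,y0=(q.min(0)-12).astype(int);x1,y1=(q.max(0)+12).astype(int)
blobs(c,(0,110,20),(20,255,255),(x0,max(y0,0),x1,y1),12,.006)
h=cv2.cvtColor(c[0],cv2.COLOR_BGR2HSV)
for r in range(max(y0,0),y1,5): print(r,"".join("c" if h[r,x,1]>100 else ("." if h[r,x,2]>150 else "-") for x in range(x0,x1,2)))
E
```

```text
t: 87.65
eef_pos: [0.5842, 0.2016, 0.202]
t87.65 [0.5842 0.2016 0.202 ] yaw95.6 w0.250 F[ 0.2 -0.2 -1.2] g0.0 q [0.13 0.51 1.13 0.02 1.5  0.03]
tray corners px [[367.0, 87.0], [424.0, 94.0], [407.0, 189.0], [354.0, 184.0]]
px [388. 137.] c [670.2 264.4] size [128.3 158.8] ang 6.6
75 ccccccccccccccccccccccccccccccccccccccccccccccc
80 ccccccccccccc.........ccccccccccccccccccccccccc
85 cccccccccccc..............................ccccc
90 cccccccccccc..........---------...............c
95 ccccccccccc............................---...cc
100 ccccccccccc......cccccccc..............--....cc
105 ccccccccccc......cccccccc..............--...ccc
110 cccccccccc............................--....ccc
115 cccccccccc..c.........................--....ccc
120 cccccccccc.c.........................--....cccc
125 ccccccccc...c........................--....cccc
130 ccccccccc...........................---...ccccc
135 ccccccccc...........................--....ccccc
140 cccccccc...........................---...cccccc
145 cccccccc...........................--....cccccc
150 cccccccc..........................---...ccccccc
155 cccccccc..........................--....ccccccc
160 ccccccc-.--cc.....................--...cccccccc
165 ccccccc---c-...---...............--....cccccccc
170 cccccc--.-c-..----...............--...ccccccccc
175 cccccc--.-------.........---.------...ccccccccc
180 cccccc-----------------.----.------..cccccccccc
185 cccccc-----------------------------..cccccccccc
190 ccccccccccccc-----......----------..ccccccccccc
195 ccccccccccccccccccccccccccccccccccccccccccccccc
```

All three chips are inside the tray and everything is placed.

```bash
python3 -c "
from workcell import ctrl
print(ctrl.hand_in())"
```

```text
the job is handed in; nothing more can be done
None
```

The kit is packed and handed in: three chips in the tray, the scraper back upright on its mat, two irons and one heel block in their pockets, the divider level on the posts, and two tins and the bracket standing on its plate.

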